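# Unload a carrier plate and clock its rim for the high spot

## Robot

A 6-joint arm with a two-finger parallel gripper is mounted at the origin on the work surface. World frame = base frame: x ahead of the robot, y to its left, z up, the work surface at z = 0. Lengths are in m, angles in rad, forces in N, time in s.
With the tool pointing down it reaches from about 0.425 to 0.95 m from the base axis. Payload 3.5 kg.
Tool frame: the origin (TCP) lies at the very end of the fingers, on their centre line; the grasp point (between the pads) lies 19 mm behind it; z points along the fingers, y is the direction in which the jaws open and shut (so a half turn about z gives the same grasp; the last joint's range is limited). The gripper opens to 85 mm and grips with 20 to 120 N. Pads are 22 mm wide; open, the fingers measure 114 mm over their backs; the gripper's body (76 mm by 85 mm) begins 54 mm behind the grasp point. The pads swing forward as they close: fully open they stand 13 mm farther back than shut.
Start: joints at [-1.36, 0.286, 1.577, -0, 1.279, -0.15], TCP at [0.238, -0.632, 0.209] pointing down, gripper open.
Joint ranges: [-2.77, 2.77], [-0.9, 2.22], [0.21, 2.48], [-1.53, 4.67], [0.24, 2.81], [-2.84, 2.84]. Speed limits (rad/s): [2.79, 2.79, 3.14, 3.14, 3.14, 3.14].

## Interface

Orientations are given as a unit quaternion [x, y, z, w].
In Python, from plant import get_state, vision, ctrl, cut_out gives the robot as it stands.
- The arm moves only by the tool jog_arm, never from a script. Its argument "commands" is text: rows parted by semicolons, each of 6 numbers parted by spaces: the shift along the world's x, y, z in m, then the turn, a rotation vector about the world's x, y, z in rad. A call has 1 to 20 rows; each row is the pose to reach, as a shift and turn from the pose commanded when the call began; what a row does not reach only later rows make up. A row lasts 1/8 s, in which the tool goes at most 62.5 mm and 10.7 degrees, less where a joint would pass 70% of its speed; a pose out of reach is approached as far as the arm can. A call with a gripper value outside its range is refused whole. "gripper" is the opening in per cent of the stroke, from 0 (shut) to 100 (fully open), set as the call begins (left out, the last holds). The fingers move at their own pace and stop on an object; "grip_force" is the grip in N (left out, the last holds). Time passes only in rows, so rows that repeat a pose let the fingers close. It gives the time, the measured TCP pose, the force and the opening at its end, in the units of the state.
- get_state(): the state, without advancing time (a new reading comes with each control period).
- vision.read_camera(name): name is "side" or "top"; returns a dict with "frame" (480x640x3 uint8, red, green, blue), "z_map" (480x640 float32, m along the optical axis (not along the pixel's ray), 0 where there is no reading), "fx", "fy", "cx", "cy" (pixels), "R" (3x3) and "t" (3): a world point X has camera coordinates R X + t. Camera axes: x right, y down, z forward; pixel columns grow to the right and rows downward; lengths in m; the calibration is good to about 2 mm. A picture is of the moment at which its call begins.
- ctrl.sign_off(): hands the job in, once; it reports no verdict.
Trained networks look in the newest picture that a camera, given by its name, has taken for a name from the list of things; names that differ only in an ending like _2 or _b are one class to them, and where a whole thing is asked for, a point or a joint stands for the part that bears it (a point fixed in the world has none). Each returns a list of dicts, best first, with "conf" (0 to 1); they miss things now and then, are a little off and sometimes report something else, mostly with a low value. They report only what shows in the picture. A call takes as long as a camera call. They do not tell look-alikes from the thing itself.
- cut_out(camera, query): "pixels" (480x640 bool, what is visible of it) and "box" ([centre column, centre row, width, height] in pixels, round what is visible of it).
The state is a dict: "time": time; "qpos": joint angles; "dq": joint speeds; "joint_efforts": joint torques, N m; "eef_pos": TCP position; "tcp_rot": TCP orientation; "contact_force": force on the tool from outside, world axes, zero at the start; "wrist_torque": the same for the moment, N m; "opening": opening from 0.0 (shut) to 1.0 (fully open).
Only numpy, scipy, OpenCV 4.12 (cv2) and the standard library are available. Lean on these libraries where they do the work, as an engineer would, in place of code of your own. Each camera call takes 0.05 s, during which the arm holds its last target.

## Task

Lift the lid of the storage case right back until it rests on its stop, and move every brass disc from the white carrier plate into the case, lying flat on the bottom side by side. When the plate is empty, push the dial indicator's slide fully home against its front stop so that the sprung plunger bears on the plate's rim, then turn the plate by its centre grip to find the high spot of the rim and leave it standing with the high spot at the plunger. Leave the slide home, the lid open and the mallet, bottle, ring and spanner where they are.

Things in the scene. Friction and masses are not known exactly. Their poses are not given: they have to be found in the camera images.
- gauge: Bench run-out gauge, fixed to the table: a grey base 170 x 375 x 18 mm carrying a hand-turned vertical spindle and, beside it, a dial indicator on a straight slide. Origin: on the table, on the spindle axis. Its -y axis points from the spindle to the indicator; z up.
- spindle (a joint): Angle (rad, anticlockwise seen from above, no end stops) of the spindle with its steel turning grip. It stays where it is left (friction about 0.15 N m). The white round carrier plate, 200 mm across and 18 mm thick, top 82 mm above the table, is clamped on the spindle and turns with it. The plate was set down by eye, so its centre lies about 3.5 mm to one side of the axis, in a direction that differs from start to start: seen from the axis, the rim is high on that side.
- turning_grip (a point): Middle of the turning grip on the spindle axis, 106 mm above the table: a dark steel bar 50 mm long, 16 mm wide, 24 mm tall (94 to 118 mm above the table) standing on a thin stem at the centre of the plate. Its length lies along this point's own x axis, which turns with the spindle; pinch it across its width from above.
- slide (a joint): Position of the indicator's slide (m): 0 fully back, 0.045 fully home against the front stop, where the free plunger would reach 2 mm past the rim's lowest spot. Moves along the gauge's +y. An over-centre spring holds it at either end: moving it off takes up to about 6 N, and past the middle of its travel it is drawn home with up to 4 N.
- slide_grip (a point): On the slide's black upright grip block (16 mm wide across the slide, 24 mm along it, top 98 mm above the table); the point is on the block's centre line, 80 mm above the table. Pinch it across its 16 mm (along the gauge's x) from above and push along the gauge's +y. The dial is 54 mm in front of it.
- dial_centre (a point): Centre of the dial's face, which looks up: a steel case 56 mm across, white face with twelve ticks, one black needle, 86 mm above the table. A thin steel plunger comes out of its front, level with the plate's rim, and is pushed in by the rim (travel 12 mm, under 2 N).
- needle (a joint): Reading of the dial (rad): 0 with the plunger free, when the needle points to the spindle, growing clockwise by 0.5 rad for each mm that the plunger is pushed in. With the slide home and the plate turned, it swings between about 0.85 at the rim's low spot and about 4.3 at its high spot.
- case: Storage case, fixed to the table: grey plastic box, outside 170 (its x) x 240 (its y) x 50 mm high, walls 5 mm, inner floor 5 mm above the table. Origin: centre of its underside. Its lid is hinged along the edge at +x.
- lid (a joint): Opening angle of the case lid (rad): 0 closed, 1.75 fully back on its stop (past upright). A plain gravity hinge: it falls shut below about 1.45 and falls back onto the stop beyond that.
- lid_hinge (a point): Middle of the lid's hinge line, 50 mm above the table; the hinge line runs along the case's y.
- lid_bar (a point): Middle of the lid's handle: a round steel bar 10 mm thick and 100 mm long, parallel to the hinge, held 38 mm above the 170 x 240 x 10 mm lid (bar centre to lid top), 158 mm from the hinge line and 48 mm above it when closed. The lid with its handle weighs 0.3 kg.
- mallet_grip (a point): Mallet with a wooden handle, 240 mm long, lying on the table beyond the gauge; to be left alone. The point is on its handle.
- oil_bottle: White plastic bottle, 54 mm thick, 130 mm high, standing on the table; to be left alone. Origin: centre of its underside.
- seal_ring: Black rubber ring, 80 mm across, 10 mm high, lying flat on the table between the gauge and the case, towards the far side; to be left alone. Origin: centre of its underside.
- spanner_grip (a point): Steel spanner, 170 mm long, lying on the table beyond the case; to be left alone. The point is on its handle.
- disc1_centre (a point): Centre of a plain milled brass disc, 36 mm across, 14 mm high, 0.12 kg, lying loose and flat on the carrier plate at the start, 7 mm below its own top (its centre is then 89 mm above the table). Three to five of the five discs are present.
- disc2_centre (a point): Centre of a plain milled brass disc, 36 mm across, 14 mm high, 0.12 kg, lying loose and flat on the carrier plate at the start, 7 mm below its own top (its centre is then 89 mm above the table). Three to five of the five discs are present.
- disc3_centre (a point): Centre of a plain milled brass disc, 36 mm across, 14 mm high, 0.12 kg, lying loose and flat on the carrier plate at the start, 7 mm below its own top (its centre is then 89 mm above the table). Three to five of the five discs are present.
- disc4_centre (a point): Centre of a plain milled brass disc, 36 mm across, 14 mm high, 0.12 kg, lying loose and flat on the carrier plate at the start, 7 mm below its own top (its centre is then 89 mm above the table). Three to five of the five discs are present.
- disc5_centre (a point): Centre of a plain milled brass disc, 36 mm across, 14 mm high, 0.12 kg, lying loose and flat on the carrier plate at the start, 7 mm below its own top (its centre is then 89 mm above the table). Three to five of the five discs are present.
There are look-alikes about, which are no part of the job. Leave any blue or pink look-alike of the part that bears disc1_centre alone.

How it is judged:
By the outcome, as a careful person would: the job done as asked, in the order asked, and still so for the second after the job is handed in, with the robot touching nothing.
Of disc1, disc2, disc3, disc4, disc5 only 3 to 5 are there at a start; the rules pass over those that are not, and their reading is None.
At some moment in a run one of disc1, disc2, disc3, disc4, disc5 may be knocked a few centimetres aside while the robot is not near it.
It also fails if it takes over 210 s, if anything falls off the work surface, if the arm or the gripper's body presses on something with over 40 N, if the wrist force passes 120 N, or if a joint passes its speed limit or range.

## Working session

There is one attempt and no reset: what is moved stays moved. The work goes in short steps, Python scripts to look and compute and a tool call to move; the robot and the scene stay as the last step left them, time stands still between calls to the robot, and variables do not carry over. Pictures are saved under pics/ and viewed, and the job is handed in when it is done.

Besides the shell and the picture viewer there is one more tool, called by a JSON object that holds its "name" and its "arguments", one argument or row to a line. jog_arm: Moves the arm, as the interface text tells. Its arguments: {"type":"object","properties":{"commands":{"type":"string"},"gripper":{"type":"number"},"grip_force":{"type":"number"}},"required":["commands"]}

```bash
ls; mkdir -p pics; cat > h.py <<'E'
import numpy as np, cv2
from plant import get_state, vision, ctrl, cut_out
def snap(cam,name):
    d=vision.read_camera(cam); cv2.imwrite(f'pics/{name}.png',d['frame'][:,:,::-1]); return d
def pt(d,u,v,z=None):
    # world pt from pixel; if z (world height) given intersect with plane, else depth
    r=np.array([(u-d['cx'])/d['fx'],(v-d['cy'])/d['fy'],1.])
    R=np.array(d['R']);t=np.array(d['t'])
    if z is None: return R.T@(r*d['z_map'][int(round(v)),int(round(u))]-t)
    o=-R.T@t; w=R.T@r; return o+w*(z-o[2])/w[2]
def proj(d,X):
    c=np.array(d['R'])@np.array(X)+np.array(d['t']); return d['fx']*c[0]/c[2]+d['cx'],d['fy']*c[1]/c[2]+d['cy']
def cloud(d):
    v,u=np.mgrid[0:480,0:640]; z=d['z_map']
    P=np.stack([(u-d['cx'])/d['fx']*z,(v-d['cy'])/d['fy']*z,z],-1)-np.array(d['t'])
    W=P@np.array(d['R']); W[z==0]=np.nan; return W
E
python3 - <<'E'
from h import *
for c in ['top','side']:
    d=snap(c,c+'0'); print(c,d['fx'],np.round(d['R'],3).tolist(),np.round(d['t'],3))
s=get_state(); print(s)
E
```

```text
pics
top 532.3071678817295 [[0.013, -1.0, 0.003], [-0.992, -0.013, -0.129], [0.129, -0.001, -0.992]] [-0.057  0.573  0.967]
side 485.8634981608904 [[0.943, -0.332, 0.018], [-0.224, -0.676, -0.702], [0.245, 0.658, -0.712]] [-0.558  0.166  1.03 ]
{'time': 0.1, 'qpos': array([-1.36002019e+00,  2.87141055e-01,  1.57805297e+00,  6.47361116e-09,
        1.27859450e+00, -1.49982858e-01]), 'dq': array([-0.00132785,  0.00020385, -0.0021046 ,  0.00057782, -0.00245218,
       -0.00104931]), 'joint_efforts': array([ 7.62380096e-04, -4.07293653e+01, -2.93699294e+01, -1.50648025e-04,
        3.40145118e-03,  1.40201723e-05]), 'eef_pos': array([ 0.23816551, -0.6308924 ,  0.20793078]), 'tcp_rot': array([ 9.83775088e-01,  1.79402819e-01, -3.33654049e-05, -1.09743135e-03]), 'contact_force': array([-0.92689599, -0.0952378 , -0.64332388]), 'wrist_torque': array([ 0.0195586 , -0.00227523,  0.01857814]), 'opening': 1.0039597081774163}
```

View pics/top0.png

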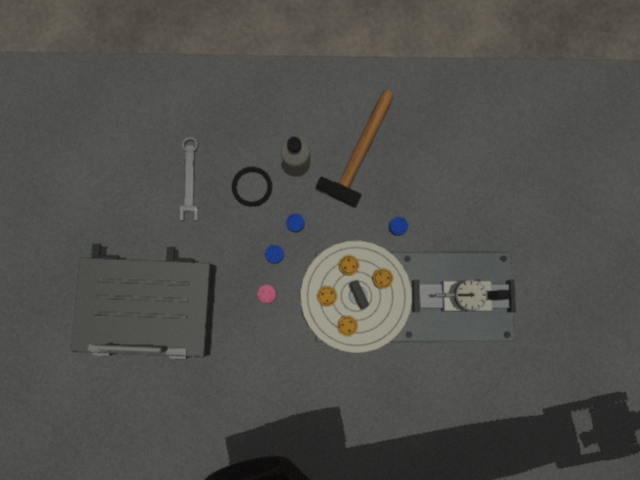

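View pics/side0.png

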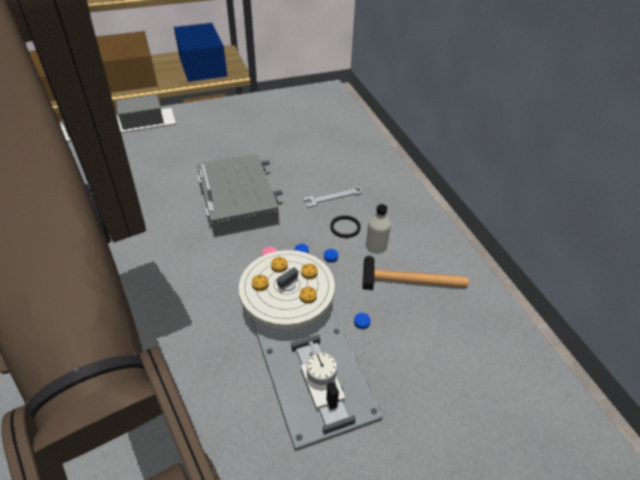

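```bash
python3 - <<'E'
from h import *
d=vision.read_camera('top')
cv2.imwrite('pics/crop1.png',cv2.resize(d['frame'][225:365,290:530,::-1],None,fx=3.3,fy=3.3,interpolation=cv2.INTER_CUBIC))
cv2.imwrite('pics/crop2.png',cv2.resize(d['frame'][225:375,60:230,::-1],None,fx=4,fy=4,interpolation=cv2.INTER_CUBIC))
W=cloud(d)
for q in ['disc1_centre','turning_grip','slide_grip','dial_centre','spindle','case','lid_bar','gauge','seal_ring','oil_bottle','mallet_grip','spanner_grip','lid']:
    for r in cut_out('top',q)[:8]:
        m=r['pixels']; v,u=np.nonzero(m)
        P=W[m]; zt=np.nanpercentile(P[:,2],90)
        c,rr=np.mean(u),np.mean(v)
        print(q,round(r['conf'],2),np.round(r['box'],1).tolist(),'px',round(c,1),round(rr,1),'med',np.round(np.nanmedian(P,0),3),'z90',round(zt,3))
E
```

```text
disc1_centre 0.8 [348.5, 265.1, 20.3, 20.1] px 348.5 265.4 med [ 0.533 -0.104  0.096] z90 0.098
disc1_centre 0.68 [276.4, 254.8, 17.1, 18.7] px 274.4 254.0 med [0.56  0.035 0.014] z90 0.016
disc1_centre 0.68 [270.8, 298.7, 18.9, 16.8] px 266.8 293.9 med [0.483 0.047 0.014] z90 0.016
disc1_centre 0.65 [298.6, 224.4, 18.7, 22.7] px 295.2 222.9 med [ 0.621 -0.004  0.014] z90 0.016
disc1_centre 0.52 [397.4, 225.8, 14.6, 19.6] px 398.5 226.1 med [ 0.618 -0.205  0.014] z90 0.017
turning_grip 0.84 [355.6, 295.9, 111.7, 115.9] px 357.0 297.3 med [ 0.475 -0.124  0.082] z90 0.085
slide_grip 0.94 [473.8, 298.6, 75.6, 33.1] px 470.5 295.8 med [ 0.482 -0.321  0.083] z90 0.088
slide_grip 0.29 [325.2, 296.6, 19.5, 18.2] px 326.9 296.1 med [ 0.478 -0.066  0.096] z90 0.098
dial_centre 0.55 [474.2, 296.8, 74.9, 34.6] px 470.6 296.0 med [ 0.482 -0.321  0.082] z90 0.088
dial_centre 0.5 [187.8, 177.4, 23.2, 83.4] px 189.3 181.0 med [0.701 0.206 0.007] z90 0.009
dial_centre 0.43 [296.6, 156.2, 33.6, 40.7] px 295.6 156.9 med [ 0.731 -0.007  0.088] z90 0.129
spindle 0.77 [356.6, 297.9, 112.3, 109.7] px 356.
[... 632 characters left out ...]
250.5 187.2 med [0.69  0.087 0.009] z90 0.012
seal_ring 0.48 [356.5, 149.8, 76.7, 112.3] px 357.7 156.0 med [ 0.746 -0.123  0.024] z90 0.027
seal_ring 0.46 [477.7, 296.8, 70.8, 36.7] px 470.8 295.5 med [ 0.483 -0.322  0.082] z90 0.088
seal_ring 0.16 [383.2, 278.6, 22.9, 24.9] px 382.6 278.8 med [ 0.509 -0.165  0.096] z90 0.098
oil_bottle 0.85 [295.7, 155.2, 32.6, 41.1] px 295.9 157.0 med [ 0.731 -0.007  0.088] z90 0.129
mallet_grip 0.92 [356.4, 149.3, 79.0, 115.1] px 357.5 156.2 med [ 0.744 -0.124  0.024] z90 0.027
spanner_grip 0.96 [187.5, 179.8, 20.2, 82.5] px 189.4 180.4 med [0.704 0.206 0.007] z90 0.009
lid 0.85 [140.7, 306.4, 140.2, 98.3] px 141.5 307.3 med [0.454 0.268 0.06 ] z90 0.063
```

```bash
python3 - <<'E'
from h import *
d=vision.read_camera('top')
W=cloud(d)
# case fit by heights
s=W[250:365,60:230].reshape(-1,3)
for lo,hi in [(0.052,0.066),(0.09,0.11),(0.02,0.05)]:
    p=s[(s[:,2]>lo)&(s[:,2]<hi)]
    if len(p)>20:
        r=cv2.minAreaRect(p[:,:2].astype(np.float32)); print(lo,hi,len(p),r,np.median(p[:,2]), p[:,:2].min(0),p[:,:2].max(0))
s=W[225:365,290:530].reshape(-1,3)
for lo,hi in [(0.015,0.022),(0.079,0.085),(0.094,0.099),(0.11,0.122)]:
    p=s[(s[:,2]>lo)&(s[:,2]<hi)]
    if len(p)>5:
        r=cv2.minAreaRect(p[:,:2].astype(np.float32)); print(lo,hi,len(p),r,np.median(p[:,2]),p.mean(0))
E
```

```text
0.052 0.066 12097 ((0.4589676856994629, 0.2701287567615509), (0.24137656390666962, 0.17727729678153992), 88.41819763183594) 0.060329242603330537 [0.36825513 0.14814858] [0.54819861 0.39304011]
0.09 0.11 372 ((0.3825485408306122, 0.2717103362083435), (0.10839153081178665, 0.010149287059903145), 88.4427261352539) 0.10226776322730632 [0.37736467 0.21749457] [0.38870344 0.32600019]
0.02 0.05 611 ((0.46383658051490784, 0.2631254196166992), (0.22731266915798187, 0.19918659329414368), 88.40724182128906) 0.04091886193869472 [0.36216242 0.14799782] [0.56241076 0.37441854]
0.015 0.022 6241 ((0.5090453028678894, -0.20868222415447235), (0.2217216044664383, 0.4248465895652771), 0.7464870810508728) 0.017928373025975206 [ 0.48203068 -0.31210125  0.01799751]
0.079 0.085 7729 ((0.4572180509567261, -0.18181371688842773), (0.33280208706855774, 0.19942595064640045), 70.60356903076172) 0.08209937011157489 [ 0.47696975 -0.12759502  0.08209497]
0.094 0.099 1180 ((0.5062206983566284, -0.2132103592157364), (0.13732604682445526, 0.33283811807632446), 13.573602676391602) 0.09636156099293841 [ 0.48581512 -0.13116278  0.09636751]
0.11 0.122 269 ((0.48052674531936646, -0.12172187864780426), (0.04969595745205879, 0.016236262395977974), 25.385873794555664) 0.1170814650926181 [ 0.48044332 -0.12139647  0.1169633 ]
```

View pics/crop1.png

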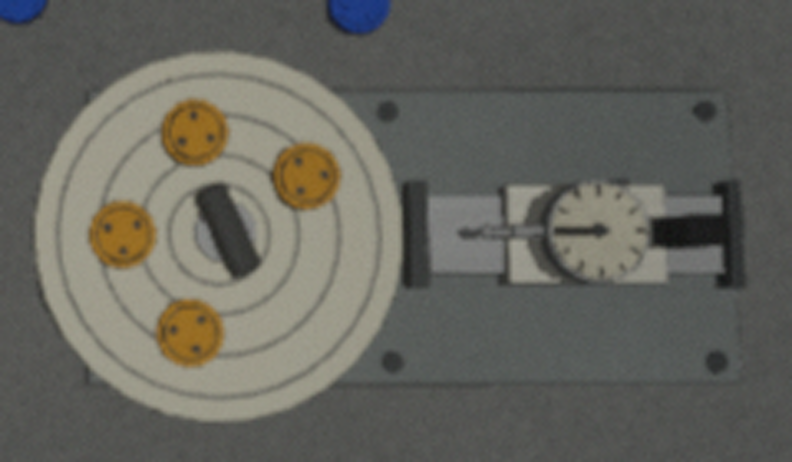

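View pics/crop2.png

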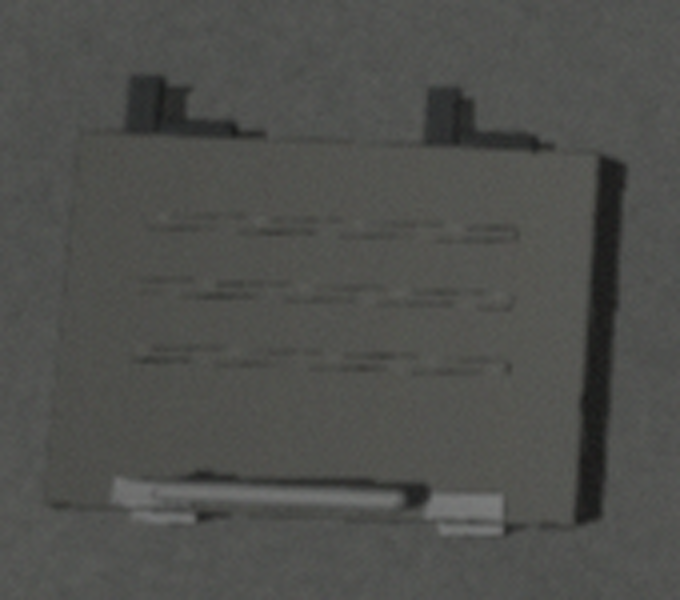

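```bash
python3 - <<'E'
from h import *
d=vision.read_camera('top'); W=cloud(d)
hsv=cv2.cvtColor(d['frame'],cv2.COLOR_RGB2HSV)
m=((hsv[...,0]>8)&(hsv[...,0]<28)&(hsv[...,1]>120)).astype(np.uint8); m[:230]=0
n,l,s,c=cv2.connectedComponentsWithStats(m)
for i in range(1,n):
    if s[i,4]>40: print(s[i],c[i],'z=.096',np.round(pt(d,c[i][0],c[i][1],0.096)[:2],4))
# slide grip block, dial
w=W[275:320,410:530].reshape(-1,3)
for lo,hi in[(0.0835,0.089),(0.09,0.105)]:
    p=w[(w[:,2]>lo)&(w[:,2]<hi)]; print(lo,len(p),p.mean(0),cv2.minAreaRect(p[:,:2].astype(np.float32)))
q=W.reshape(-1,3)
# fit plate rim circle
p=q[(abs(q[:,2]-0.082)<0.003)&(q[:,1]>-0.24)&(q[:,1]<0)]
print(cv2.minEnclosingCircle(p[:,:2].astype(np.float32)))
E
```

```text
[339 255  20  20 300] [348.50333333 264.75      ] z=.096 [ 0.5335 -0.1038]
[373 269  20  19 302] [382.3410596  278.00993377] z=.096 [ 0.5108 -0.1636]
[317 286  20  20 304] [326.58552632 295.58552632] z=.096 [ 0.4787 -0.0657]
[338 316  20  20 306] [347.10784314 325.44117647] z=.096 [ 0.4273 -0.102 ]
0.0835 638 [ 0.48335157 -0.32166446  0.0858508 ] ((0.4826561510562897, -0.28976038098335266), (0.05320744588971138, 0.15331853926181793), 1.6533191204071045)
0.09 131 [ 0.48397364 -0.37426958  0.09682797] ((0.4863945543766022, -0.3487509787082672), (0.07997039705514908, 0.016079014167189598), 84.78251647949219)
((0.5759816765785217, -0.08657923340797424), 0.2017025202512741)
```

The top view shows four brass discs on the plate, at px (348,265), (382,278), (327,296) and (347,325). The blue ones at (295,223), (274,254) and (398,226) and the pink one at (267,294) lie on the table and stay there. The lid is closed with its bar at (0.383, 0.272, 0.098). I'll do the lid first.

{"name": "jog_arm", "arguments": {
  "commands": "0.212 0.18 0.04 0 0 0.3; 0.212 0.18 0.04 0 0 0.3; 0.212 0.18 0.04 0 0 0.5; 0.212 0.18 0.04 0 0 0.7; 0.212 0.18 0.04 0 0 0.9; 0.282 0.632 0.041 0 0 1.1; 0.282 0.632 0.041 0 0 1.182; 0.282 0.632 0.041 0 0 1.182; 0.282 0.632 0.041 0 0 1.182; 0.282 0.632 0.041 0 0 1.182; 0.282 0.632 0.041 0 0 1.182; 0.282 0.632 0.041 0 0 1.182; 0.282 0.632 0.041 0 0 1.182; 0.1445 0.9037 -0.03 0 0 1.182; 0.1445 0.9037 -0.03 0 0 1.182; 0.1445 0.9037 -0.03 0 0 1.182; 0.1445 0.9037 -0.03 0 0 1.182; 0.1445 0.9037 -0.03 0 0 1.182; 0.1445 0.9037 -0.03 0 0 1.182; 0.1445 0.9037 -0.03 0 0 1.182",
  "gripper": 50,
  "grip_force": 25
}}

```text
time: 3.4
eef_pos: [0.3829, 0.2723, 0.1795]
tcp_rot: [0.717, 0.698, 0.0, 0.0]
contact_force: [0.7, -0.2, 0.4]
opening: 0.499
```

```bash
python3 - <<'E'
from h import *
s=get_state(); print(s['time'],s['eef_pos'],s['tcp_rot'],s['opening'],s['contact_force'],s['qpos'])
d=snap('side','side1');d=snap('top','top1')
E
```

```text
3.4 [0.38293062 0.27229897 0.17950421] [7.16545504e-01 6.97540246e-01 1.79375567e-04 3.36922692e-04] 0.4989983981354125 [ 0.73414608 -0.20897657  0.38879495] [ 4.02002979e-01 -1.51972654e-01  2.09478243e+00 -5.35266110e-04
  1.19820480e+00  4.29075993e-01]
```

View pics/side1.png

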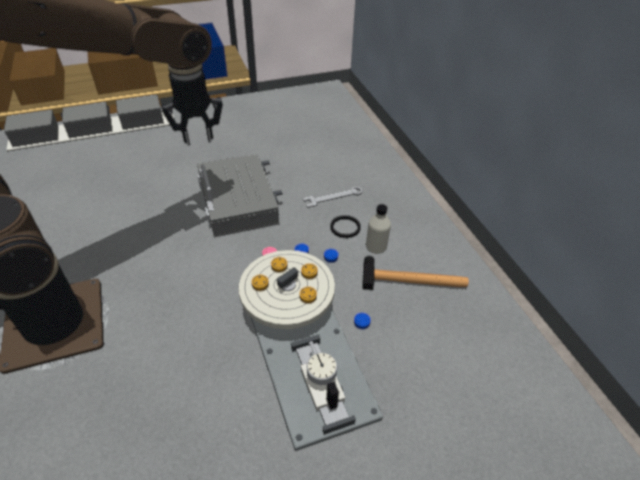

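View pics/top1.png

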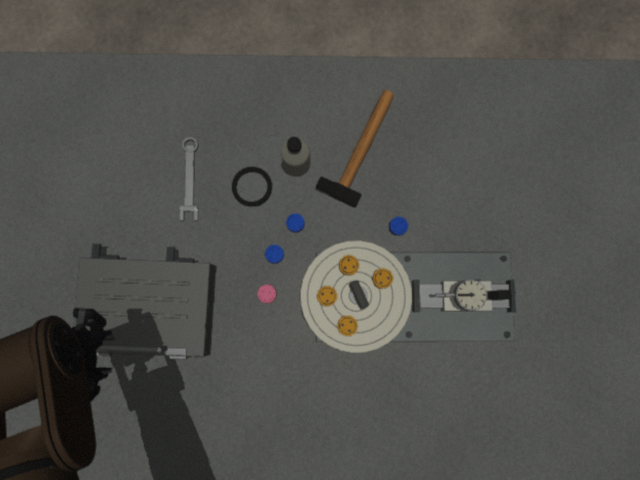

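{"name": "jog_arm", "arguments": {
  "commands": "0 0 -0.05 0 0 0; 0 0 -0.097 0 0 0; 0 0 -0.097 0 0 0; 0 0 -0.097 0 0 0"
}}

```text
time: 4.0
eef_pos: [0.3847, 0.272, 0.0841]
tcp_rot: [0.718, 0.697, 0.001, 0.001]
contact_force: [-0.1, 0.4, 0.9]
opening: 0.496
```

{"name": "jog_arm", "arguments": {
  "commands": "0 0 0 0 0 0; 0 0 0 0 0 0; 0 0 0 0 0 0; 0 0 0 0 0 0; 0 0 0 0 0 0; 0 0 0 0 0 0",
  "gripper": 0,
  "grip_force": 25
}}

```text
time: 4.75
eef_pos: [0.3827, 0.2722, 0.0821]
tcp_rot: [0.717, 0.697, -0.0, -0.0]
contact_force: [-0.4, 0.1, -0.0]
opening: 0.005
```

```bash
python3 - <<'E'
from h import *
d=snap('side','side2')
cv2.imwrite('pics/c.png',cv2.resize(d['frame'][90:270,130:330,::-1],None,fx=3,fy=3))
c=np.array([0.3825,0.2717,0.098]); a=np.array([1,-0.028,0])/np.hypot(1,.028)
phi=np.arctan2(.048,.158); r=np.hypot(.048,.158)
for k in range(5,101,5):
    e=np.radians(k)+phi
    along=.158-r*np.cos(e); z=r*np.sin(e)-.048
    print(k,np.round(along*a[:2],4),round(z,4))
E
```

```text
5 [ 0.0048 -0.0001] 0.0136
10 [ 0.0107 -0.0003] 0.0267
15 [ 0.0178 -0.0005] 0.0393
20 [ 0.0259 -0.0007] 0.0511
25 [ 0.0351 -0.001 ] 0.0623
30 [ 0.0452 -0.0013] 0.0726
35 [ 0.0561 -0.0016] 0.0819
40 [ 0.0678 -0.0019] 0.0903
45 [ 0.0802 -0.0022] 0.0977
50 [ 0.0932 -0.0026] 0.1039
55 [ 0.1067 -0.003 ] 0.109
60 [ 0.1205 -0.0034] 0.1128
65 [ 0.1347 -0.0038] 0.1155
70 [ 0.149  -0.0042] 0.1169
75 [ 0.1634 -0.0046] 0.117
80 [ 0.1778 -0.005 ] 0.1159
85 [ 0.192  -0.0054] 0.1136
90 [ 0.2059 -0.0058] 0.11
95 [ 0.2195 -0.0061] 0.1052
100 [ 0.2326 -0.0065] 0.0993
```

View pics/c.png

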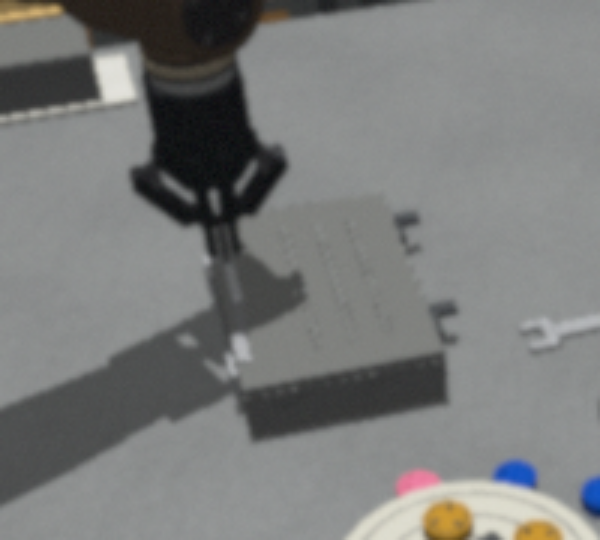

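```bash
python3 - <<'E'
from h import *
d=vision.read_camera('side'); print(proj(d,[.3827,.2722,.082]),proj(d,[.3825,.2717,.098]))
for y in (.22,.32): print(proj(d,[.3825,y,.098]))
W=cloud(d)[150:260,180:250].reshape(-1,3)
p=W[(W[:,2]>.085)&(W[:,2]<.112)&(W[:,0]<.41)&(W[:,1]<.34)];print(len(p),p.min(0),p.max(0),p.mean(0))
im=d['frame'][:,:,::-1].copy()
cv2.imwrite('pics/c2.png',cv2.resize(im[145:245,170:270],None,fx=6,fy=6,interpolation=cv2.INTER_CUBIC))
t=snap('top','top3'); print(proj(t,[.3827,.2722,.082]),proj(t,[.3825,.22,.098]),proj(t,[.3825,.32,.098]))
E
```

```text
(np.float64(205.73770081480734), np.float64(182.52329308890393)) (np.float64(204.77632564110687), np.float64(177.64104667031944))
(np.float64(208.52456474269462), np.float64(189.87145831717217))
(np.float64(201.45696773761955), np.float64(166.81006378406585))
82 [0.37660299 0.21517502 0.08599182] [0.39416429 0.27133784 0.11151091] [0.38346873 0.2404388  0.10073165]
(np.float64(133.46246588386586), np.float64(348.1480347105477)) (np.float64(160.53570015249065), np.float64(349.22987801795534)) (np.float64(102.59781053957076), np.float64(348.4666445147633))
```

View pics/c2.png

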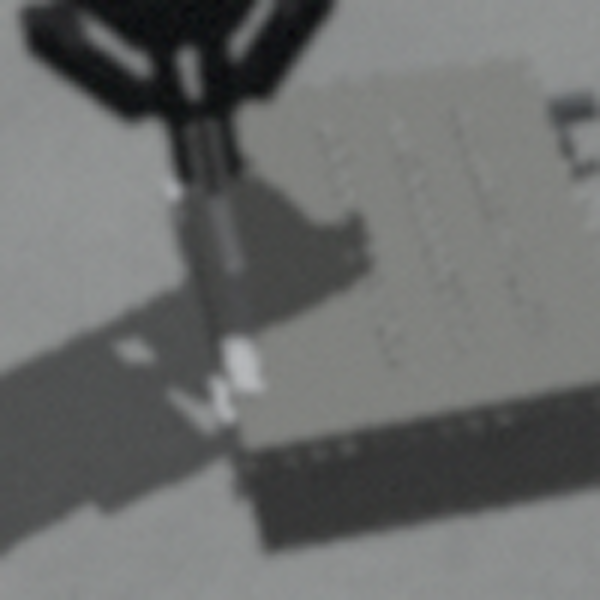

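View pics/top3.png

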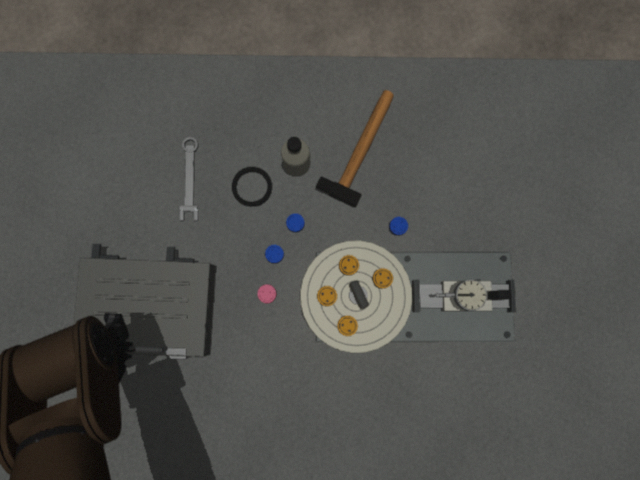

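```bash
python3 - <<'E'
from h import *
d=vision.read_camera('side'); W=cloud(d)
for v in range(160,192,2):
    print(v,[tuple(np.round(W[v,u],3).tolist()) for u in (201,203,205,207,209,211)])
E
```

```text
160 [(0.381, 0.264, 0.158), (0.386, 0.271, 0.152), (0.39, 0.265, 0.155), (0.394, 0.259, 0.158), (0.4, 0.267, 0.151), (0.404, 0.26, 0.155)]
162 [(0.38, 0.26, 0.155), (0.385, 0.275, 0.143), (0.389, 0.262, 0.151), (0.394, 0.263, 0.15), (0.399, 0.266, 0.146), (0.415, 0.388, 0.059)]
164 [(0.379, 0.261, 0.148), (0.384, 0.269, 0.141), (0.388, 0.263, 0.145), (0.393, 0.261, 0.145), (0.408, 0.38, 0.06), (0.413, 0.373, 0.064)]
166 [(0.378, 0.261, 0.143), (0.383, 0.26, 0.142), (0.388, 0.263, 0.139), (0.392, 0.265, 0.136), (0.406, 0.366, 0.064), (0.411, 0.368, 0.061)]
168 [(0.377, 0.261, 0.137), (0.381, 0.257, 0.138), (0.386, 0.259, 0.136), (0.392, 0.265, 0.131), (0.397, 0.266, 0.129), (0.41, 0.36, 0.06)]
170 [(0.376, 0.264, 0.129), (0.381, 0.264, 0.127), (0.386, 0.264, 0.127), (0.391, 0.262, 0.127), (0.396, 0.265, 0.123), (0.408, 0.349, 0.062)]
172 [(0.375, 0.264, 0.123), (0.38, 0.263, 0.122), (0.385, 0.261, 0.123), (0.39, 0.266, 0.118), (0.395, 0.27, 0.114), (0.406, 0.339, 0.062)]
174 [(0.375, 0.266, 0.115), (0.379, 0.262, 0.117), (0.384, 0.259, 0.118), (0.389, 0.26, 0.116), (0.394, 0.265, 0.11
[... 460 characters left out ...]
, 0.314, 0.055), (0.378, 0.307, 0.059), (0.379, 0.245, 0.104), (0.384, 0.246, 0.103), (0.393, 0.301, 0.06), (0.398, 0.298, 0.061)]
184 [(0.374, 0.329, 0.037), (0.377, 0.296, 0.061), (0.382, 0.294, 0.061), (0.382, 0.235, 0.105), (0.388, 0.239, 0.101), (0.396, 0.289, 0.061)]
186 [(0.372, 0.327, 0.032), (0.375, 0.285, 0.063), (0.38, 0.286, 0.061), (0.381, 0.231, 0.102), (0.386, 0.228, 0.103), (0.395, 0.285, 0.058)]
188 [(0.373, 0.358, 0.001), (0.374, 0.277, 0.063), (0.379, 0.277, 0.061), (0.38, 0.223, 0.102), (0.384, 0.219, 0.104), (0.393, 0.273, 0.061)]
190 [(0.372, 0.354, -0.002), (0.372, 0.273, 0.06), (0.377, 0.273, 0.058), (0.379, 0.219, 0.099), (0.383, 0.216, 0.101), (0.392, 0.263, 0.062)]
```

```bash
python3 - <<'E'
from h import *
d=vision.read_camera('side')
for z in (.1795,.19,.20,.21): print(z,proj(d,[.3829-.025,.2723,z]),proj(d,[.3829+.025,.2723,z]))
s=get_state(); print(s['contact_force'],s['opening'],s['joint_efforts'],s['qpos'])
a=cv2.imread('pics/side1.png')[80:170,150:250]; cv2.imwrite('pics/c3.png',cv2.resize(a,None,fx=6,fy=6,interpolation=cv2.INTER_CUBIC))
E
```

```text
0.1795 (np.float64(189.52564590545623), np.float64(152.26408696761416)) (np.float64(210.25560465085474), np.float64(148.62549258483966))
0.19 (np.float64(188.78196774067825), np.float64(148.57768944268918)) (np.float64(209.65167939691494), np.float64(144.95441546129226))
0.2 (np.float64(188.0647507034651), np.float64(145.02245918847552)) (np.float64(209.0693190260732), np.float64(141.41442467416925))
0.21 (np.float64(187.33863463365392), np.float64(141.42311661081698)) (np.float64(208.47980925334488), np.float64(137.8309748570726))
[0.13269636 0.33466821 0.19925026] -0.0004624144916685427 [ 4.52098466e-03 -2.44287676e+01 -2.53060037e+01  1.04948808e-04
  8.93004526e-04 -7.16188794e-06] [ 4.01544116e-01 -2.20945411e-02  2.16999226e+00  3.93217958e-05
  9.93817971e-01  4.29573174e-01]
```

View pics/c3.png

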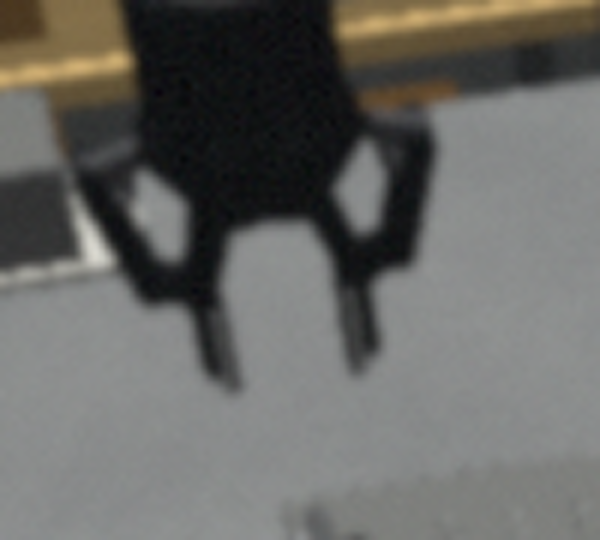

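The closed fingers came to 0.005 without the bar. The side view puts the fingertips about 20 mm higher than the reported TCP, ending at the bar's top. I'll open, go lower (still above the lid at either reading), and close again.

{"name": "jog_arm", "arguments": {
  "commands": "0 0 0.015 0 0 0; 0 0 0.015 0 0 0; 0 0 0.015 0 0 0;0 0 0.015 0 0 0;0 0 0 0 0 0; 0 0 -0.009 0 0 0; 0 0 -0.016 0 0 0; 0 0 -0.016 0 0 0; 0 0 -0.016 0 0 0",
  "gripper": 50
}}

```text
time: 6.12
eef_pos: [0.383, 0.2723, 0.0664]
tcp_rot: [0.717, 0.697, 0.0, 0.0]
contact_force: [-0.0, -0.6, -0.2]
opening: 0.501
```

{"name": "jog_arm", "arguments": {
  "commands": "0 0 0 0 0 0; 0 0 0 0 0 0; 0 0 0 0 0 0; 0 0 0 0 0 0; 0 0 0 0 0 0; 0 0 0 0 0 0",
  "gripper": 0
}}

```text
time: 6.88
eef_pos: [0.3835, 0.2723, 0.0667]
tcp_rot: [0.717, 0.697, 0.001, 0.0]
contact_force: [2.5, -0.9, 0.9]
opening: 0.099
```

```bash
python3 - <<'E'
from h import *
d=snap('side','side4'); s=get_state(); print(s['contact_force'],s['opening'],s['eef_pos'])
cv2.imwrite('pics/c4.png',cv2.resize(d['frame'][120:245,160:290,::-1],None,fx=5,fy=5,interpolation=cv2.INTER_CUBIC))
E
```

```text
[ 2.33760462 -0.547262    1.1255482 ] 0.1050188500054801 [0.38354598 0.27232348 0.06669844]
```

View pics/c4.png

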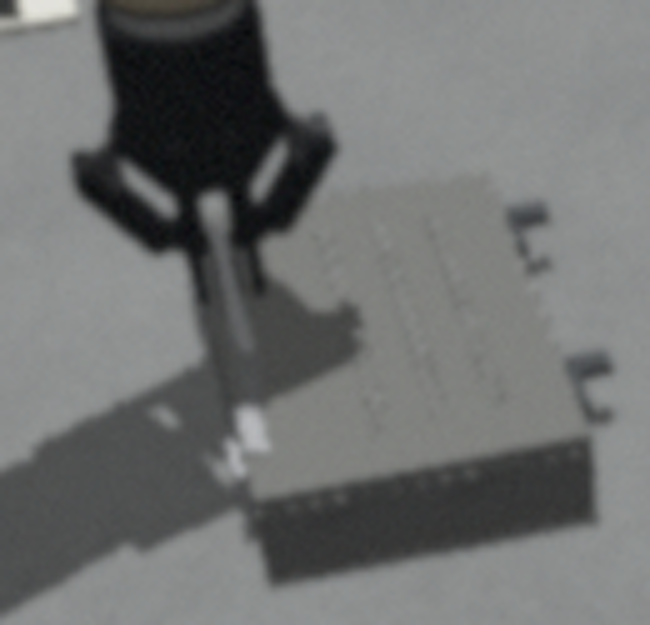

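{"name": "jog_arm", "arguments": {
  "commands": "0.0048 0 0.0136 0 0 0; 0.0107 0 0.0267 0 0 0; 0.0178 -0.0005 0.0393 0 0 0; 0.0259 -0.0007 0.0511 0 0 0; 0.0351 -0.001 0.0623 0 0 0; 0.0452 -0.0013 0.0726 0 0 0; 0.0561 -0.0016 0.0819 0 0 0; 0.0678 -0.0019 0.0903 0 0 0; 0.0802 -0.0022 0.0977 0 0 0; 0.0802 -0.0022 0.0977 0 0 0"
}}

```text
time: 8.18
eef_pos: [0.4637, 0.27, 0.1671]
tcp_rot: [0.717, 0.697, -0.0, -0.0]
contact_force: [-5.4, -0.1, 8.3]
opening: 0.101
```

```bash
python3 - <<'E'
from h import *
d=snap('side','side5'); s=get_state(); print(s['contact_force'],s['wrist_torque'],s['opening'],s['eef_pos'])
E
```

```text
[-7.172148    0.200714    7.99962714] [-0.01682815  1.17303054 -0.04344217] 0.10018505672816569 [0.46316258 0.27005317 0.16686314]
```

View pics/side5.png

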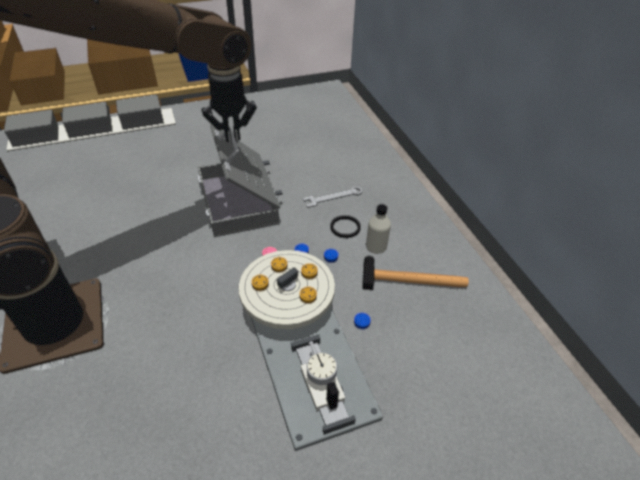

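{"name": "jog_arm", "arguments": {
  "commands": "0.013 -0.0004 0.0062 0 0 0; 0.0265 -0.0008 0.0113 0 0 0; 0.0403 -0.0012 0.0151 0 0 0; 0.0545 -0.0016 0.0178 0 0 0; 0.0688 -0.002 0.0192 0 0 0; 0.0832 -0.0024 0.0193 0 0 0; 0.0976 -0.0028 0.0182 0 0 0; 0.1118 -0.0032 0.0159 0 0 0; 0.1257 -0.0036 0.0123 0 0 0; 0.1393 -0.004 0.0075 0 0 0; 0.1393 -0.004 0.0075 0 0 0"
}}

```text
time: 9.6
eef_pos: [0.6034, 0.2661, 0.1703]
tcp_rot: [0.717, 0.697, 0.0, -0.0]
contact_force: [0.9, 2.8, 0.9]
opening: 0.099
```

```bash
python3 - <<'E'
from h import *
d=snap('side','side6'); s=get_state(); print(s['contact_force'],s['wrist_torque'],s['opening'],s['eef_pos'])
E
```

```text
[0.67744779 3.13876127 1.60625165] [ 0.46543307 -0.01889464  0.06387705] 0.10629334678522344 [0.60280735 0.26609306 0.17057443]
```

View pics/side6.png

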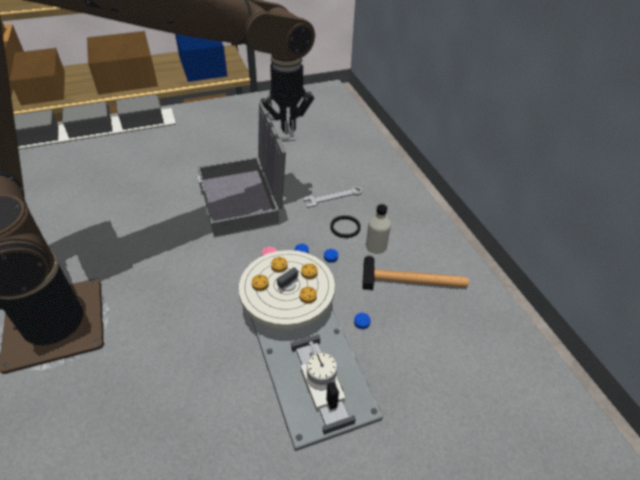

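{"name": "jog_arm", "arguments": {
  "commands": "0 0 0 0 0 0; 0.005 0 0 0 0 0; 0.012 0 0 0 0 0; 0.012 0 0 0 0 0; 0.012 0 0 0 0 0; 0.012 0 0.03 0 0 0; 0.012 0 0.07 0 0 0; 0.012 0 0.11 0 0 0; 0.012 0 0.11 0 0 0; 0.012 0 0.11 0 0 0",
  "gripper": 40
}}

```text
time: 10.9
eef_pos: [0.6139, 0.2659, 0.2807]
tcp_rot: [0.717, 0.697, -0.0, -0.0]
contact_force: [-0.5, 0.9, -0.4]
opening: 0.401
```

```bash
python3 - <<'E'
from h import *
d=snap('side','side7'); s=get_state(); print(s['contact_force'],s['opening'],s['eef_pos'],s['tcp_rot'],s['qpos'])
W=cloud(d).reshape(-1,3)
d=snap('top','top7');W2=cloud(d)
hsv=cv2.cvtColor(d['frame'],cv2.COLOR_RGB2HSV)
m=((hsv[...,0]>8)&(hsv[...,0]<28)&(hsv[...,1]>120)).astype(np.uint8); m[:230]=0
n,l,st,c=cv2.connectedComponentsWithStats(m)
for i in range(1,n):
    if st[i,4]>40: print(c[i],np.round(pt(d,c[i][0],c[i][1],0.096)[:2],4))
q=np.vstack([W2.reshape(-1,3)])
for lo,hi in((.045,.053),(.004,.008)):
    p=q[(q[:,2]>lo)&(q[:,2]<hi)&(q[:,1]>.13)&(q[:,1]<.41)&(q[:,0]>.36)&(q[:,0]<.56)]; print(len(p),cv2.minAreaRect(p[:,:2].astype(np.float32)))
E
```

```text
[-0.07857719  0.21656627 -0.89236938] 0.402647240264972 [0.61351187 0.26578722 0.27955258] [ 7.16918883e-01  6.97155086e-01 -1.27176342e-03 -6.95463569e-04] [ 2.57342078e-01  2.31617306e-01  1.51517275e+00 -4.01971279e-05
  1.39770132e+00  2.85300226e-01]
[348.47333333 264.8       ] [ 0.5334 -0.1038]
[382.32890365 277.98006645] [ 0.5109 -0.1636]
[326.56765677 295.56765677] [ 0.4787 -0.0657]
[347.14886731 325.46925566] [ 0.4273 -0.1021]
1430 ((0.45565515756607056, 0.27066725492477417), (0.24210873246192932, 0.18159878253936768), 88.36663055419922)
6731 ((0.44794267416000366, 0.2610372304916382), (0.26116663217544556, 0.17478220164775848), 88.46942901611328)
```

View pics/side7.png

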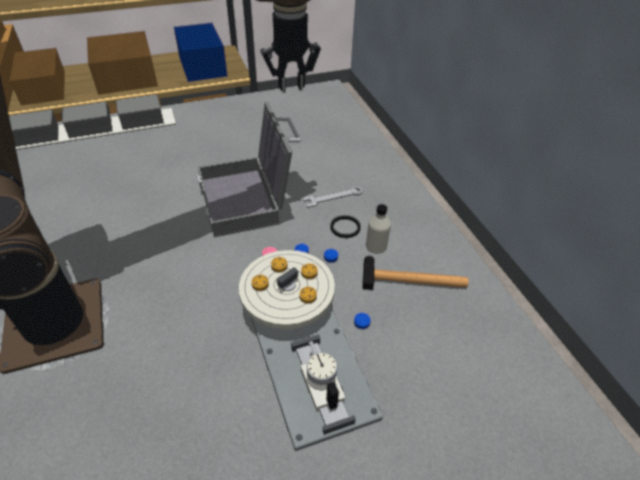

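View pics/top7.png

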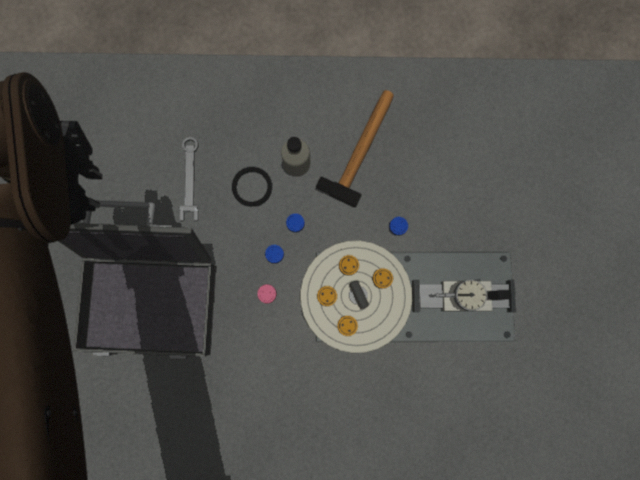

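```bash
python3 - <<'E'
from h import *
d=vision.read_camera('side'); W=cloud(d)
print(np.round(d['t'],3))
for z in (.28,.29,.30,.31): print(z,proj(d,[.6135-.022,.2658-.011,z]),proj(d,[.6135+.022,.2658-.011,z]))
for v in range(70,100,2):
    print(v,[tuple(np.round(W[v,u],3).tolist()) for u in (280,282,284,300,302,304)])
a=d['frame'][40:110,250:340,::-1]; cv2.imwrite('pics/c5.png',cv2.resize(a,None,fx=7,fy=7,interpolation=cv2.INTER_CUBIC))
E
```

```text
[-0.558  0.166  1.03 ]
0.28 (np.float64(283.54451173713124), np.float64(102.93350106856383)) (np.float64(301.33939565650473), np.float64(100.11686609773946))
0.29 (np.float64(283.4094188483463), np.float64(99.03494606688713)) (np.float64(301.31601125883515), np.float64(96.23748944991996))
0.3 (np.float64(283.27262254984623), np.float64(95.08723350758908)) (np.float64(301.29233479315343), np.float64(92.30965990448809))
0.31 (np.float64(283.13409041933824), np.float64(91.0894277374806)) (np.float64(301.2683607532377), np.float64(88.3324640015918))
70 [(0.585, 0.251, 0.363), (0.591, 0.256, 0.36), (0.595, 0.255, 0.36), (0.632, 0.251, 0.357), (0.637, 0.253, 0.355), (0.641, 0.252, 0.355)]
72 [(0.586, 0.254, 0.357), (0.59, 0.254, 0.357), (0.595, 0.255, 0.355), (0.632, 0.252, 0.351), (0.638, 0.255, 0.349), (0.642, 0.254, 0.349)]
74 [(0.586, 0.258, 0.351), (0.59, 0.252, 0.353), (0.595, 0.255, 0.351), (0.635, 0.262, 0.342), (0.637, 0.254, 0.345), (0.641, 0.251, 0.346)]
76 [(0.586, 0.258, 0.346), (0.589, 0.25, 0.349), (0.595, 0.254, 0.346), (0.634, 0.259, 0.339), (0.636, 0.252, 0.342), (0.643, 
[... 856 characters left out ...]
0)]
90 [(0.585, 0.259, 0.312), (0.591, 0.261, 0.31), (0.594, 0.255, 0.312), (0.632, 0.254, 0.307), (0.636, 0.252, 0.307), (0.824, 0.807, 0.0)]
92 [(0.737, 0.819, 0.0), (0.591, 0.264, 0.303), (0.594, 0.257, 0.306), (0.806, 0.798, 0.0), (0.812, 0.794, 0.001), (0.819, 0.792, 0.001)]
94 [(0.734, 0.81, -0.002), (0.738, 0.796, 0.004), (0.746, 0.8, 0.001), (0.802, 0.786, -0.001), (0.807, 0.779, 0.002), (0.816, 0.783, -0.002)]
96 [(0.728, 0.791, 0.001), (0.737, 0.793, -0.002), (0.741, 0.783, 0.003), (0.796, 0.768, 0.001), (0.803, 0.768, 0.0), (0.81, 0.766, -0.0)]
98 [(0.723, 0.772, 0.004), (0.731, 0.775, 0.0), (0.737, 0.768, 0.004), (0.791, 0.752, 0.003), (0.8, 0.757, -0.001), (0.805, 0.752, 0.001)]
```

View pics/c5.png

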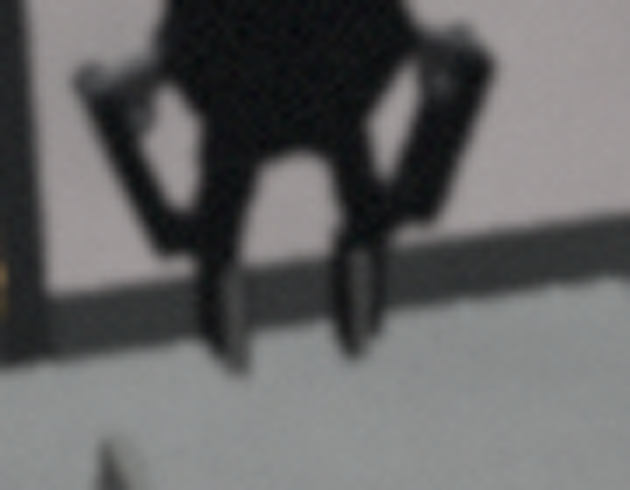

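Four discs still sit undisturbed and the lid rests back. I'm going for the disc at (0.511, −0.164). By my check the fingertips are about 22 mm above the reported TCP.

{"name": "jog_arm", "arguments": {
  "commands": "-0.103 -0.429 -0.121 0 0 0.16; -0.103 -0.429 -0.121 0 0 0.33; -0.103 -0.429 -0.121 0 0 0.5; -0.103 -0.429 -0.121 0 0 0.657; -0.103 -0.429 -0.121 0 0 0.657; -0.103 -0.429 -0.121 0 0 0.657; -0.103 -0.429 -0.121 0 0 0.657; -0.103 -0.429 -0.121 0 0 0.657; -0.103 -0.429 -0.121 0 0 0.657; -0.103 -0.429 -0.121 0 0 0.657",
  "gripper": 58,
  "grip_force": 40
}}

```text
time: 12.3
eef_pos: [0.5118, -0.1618, 0.1607]
tcp_rot: [0.453, 0.891, 0.0, 0.0]
contact_force: [-0.1, -0.3, -0.4]
opening: 0.581
```

```bash
cat >> h.py <<'E'
def st():
    s=get_state(); R=s['tcp_rot']; jaw=np.degrees(2*np.arctan2(R[1],R[0]))-90
    print('t',round(s['time'],2),'p',np.round(s['eef_pos'],4),'jaw',round(jaw,1),'F',np.round(s['contact_force'],1),'op',round(s['opening'],3),'q6',round(s['qpos'][5],2)); return s
def discs(d,z=0.096):
    hsv=cv2.cvtColor(d['frame'],cv2.COLOR_RGB2HSV)
    m=((hsv[...,0]>8)&(hsv[...,0]<28)&(hsv[...,1]>110)).astype(np.uint8); m[:230]=0
    n,l,s,c=cv2.connectedComponentsWithStats(m)
    W=cloud(d)
    for i in range(1,n):
        if s[i,4]>30:
            zz=np.nanmedian(W[...,2][l==i]); print('disc px',np.round(c[i],1),s[i,4],'z',round(zz,3),np.round(pt(d,c[i][0],c[i][1],zz)[:2],4))
E
python3 - <<'E'
from h import *
st(); d=snap('side','s8')
cv2.imwrite('pics/c6.png',cv2.resize(d['frame'][150:350,200:400,::-1],None,fx=3,fy=3,interpolation=cv2.INTER_CUBIC))
discs(snap('top','t8'))
E
```

```text
t 12.3 p [ 0.5118 -0.1618  0.1607] jaw 36.1 F [-0.1 -0.3 -0.4] op 0.581 q6 -1.13
disc px [347.9 264.6] 282 z 0.096 [ 0.5338 -0.1027]
disc px [376.7 281.8] 70 z 0.096 [ 0.504  -0.1537]
disc px [326.6 295.6] 304 z 0.096 [ 0.4786 -0.0658]
```

View pics/c6.png

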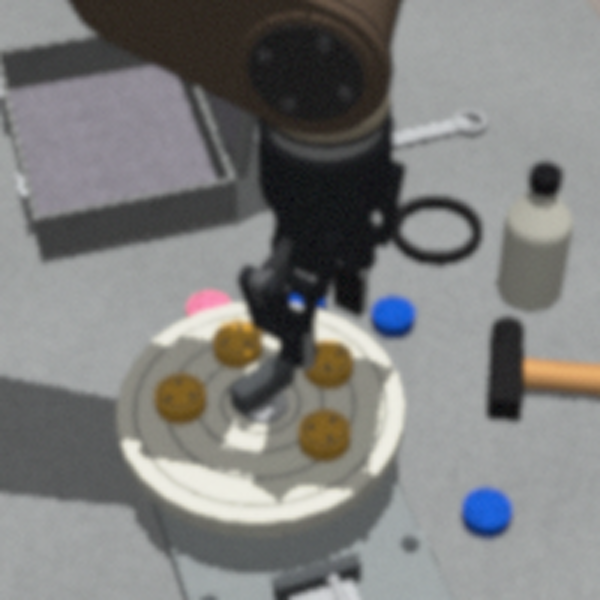

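{"name": "jog_arm", "arguments": {
  "commands": "0 0 -0.05 0 0 0; 0 0 -0.085 0 0 0; 0 0 -0.097 0 0 0; 0 0 -0.097 0 0 0; 0 0 -0.097 0 0 0"
}}

```text
time: 13.02
eef_pos: [0.5128, -0.1634, 0.0654]
tcp_rot: [0.453, 0.891, -0.0, 0.002]
contact_force: [1.0, -0.5, -0.3]
opening: 0.58
```

{"name": "jog_arm", "arguments": {
  "commands": "0 0 0 0 0 0; 0 0 0 0 0 0; 0 0 0 0 0 0; 0 0 0 0 0 0",
  "gripper": 0
}}

```text
time: 13.52
eef_pos: [0.5127, -0.1637, 0.0656]
tcp_rot: [0.454, 0.891, 0.0, 0.002]
contact_force: [-0.8, 0.9, 5.8]
opening: 0.399
```

{"name": "jog_arm", "arguments": {
  "commands": "0 0 0.01 0 0 0; 0 0 0.04 0 0 0; 0 0 0.09 0 0 0; 0 0 0.09 0 0 0; 0 0 0.09 0 0 0"
}}

```text
time: 14.15
eef_pos: [0.5108, -0.1628, 0.153]
tcp_rot: [0.454, 0.891, -0.0, -0.0]
contact_force: [0.0, -0.6, -1.2]
opening: 0.396
```

```bash
python3 - <<'E'
from h import *
st(); d=snap('side','s9')
cv2.imwrite('pics/c7.png',cv2.resize(d['frame'][150:350,200:400,::-1],None,fx=3,fy=3,interpolation=cv2.INTER_CUBIC))
discs(snap('top','t9'))
E
```

```text
t 14.15 p [ 0.5108 -0.1628  0.153 ] jaw 36.0 F [ 0.  -0.6 -1.2] op 0.396 q6 -1.13
disc px [348.2 264.6] 291 z 0.096 [ 0.5337 -0.1032]
disc px [326.6 295.6] 306 z 0.096 [ 0.4786 -0.0657]
```

View pics/c7.png

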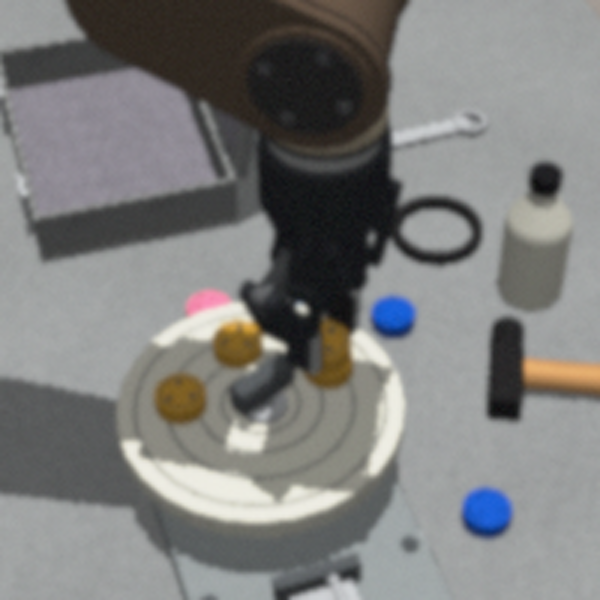

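{"name": "jog_arm", "arguments": {
  "commands": "-0.061 0.5145 0 0 0 -0.16; -0.061 0.5145 0 0 0 -0.33; -0.061 0.5145 0 0 0 -0.5; -0.061 0.5145 0 0 0 -0.657; -0.061 0.5145 0 0 0 -0.657; -0.061 0.5145 0 0 0 -0.657; -0.061 0.5145 0 0 0 -0.657; -0.061 0.5145 0 0 0 -0.657; -0.061 0.5145 0 0 0 -0.657; -0.061 0.5145 0 0 0 -0.657;-0.061 0.5145 0 0 0 -0.657; -0.061 0.5145 -0.06 0 0 -0.657; -0.061 0.5145 -0.11 0 0 -0.657; -0.061 0.5145 -0.145 0 0 -0.657; -0.061 0.5145 -0.162 0 0 -0.657; -0.061 0.5145 -0.162 0 0 -0.657; -0.061 0.5145 -0.162 0 0 -0.657"
}}

```text
time: 16.38
eef_pos: [0.4519, 0.3519, -0.0068]
tcp_rot: [0.717, 0.697, 0.002, 0.0]
contact_force: [1.0, 1.2, -1.1]
opening: 0.396
```

```bash
python3 - <<'E'
from h import *
st(); d=snap('side','s10')
cv2.imwrite('pics/c8.png',cv2.resize(d['frame'][90:250,150:350,::-1],None,fx=3,fy=3,interpolation=cv2.INTER_CUBIC))
E
```

```text
t 16.38 p [ 0.4519  0.3519 -0.0068] jaw -1.6 F [ 1.   1.2 -1.1] op 0.396 q6 0.51
```

View pics/c8.png

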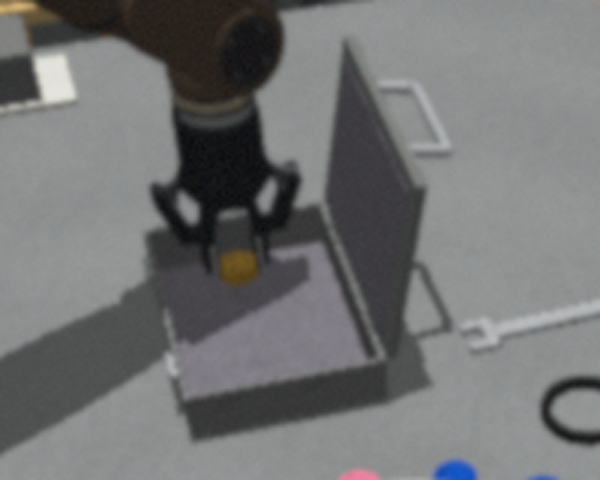

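{"name": "jog_arm", "arguments": {
  "commands": "0 0 -0.003 0 0 0; 0 0 -0.005 0 0 0; 0 0 -0.005 0 0 0"
}}

```text
time: 16.8
eef_pos: [0.4507, 0.3518, -0.0128]
tcp_rot: [0.717, 0.697, 0.0, 0.0]
contact_force: [0.4, 0.8, 3.5]
opening: 0.397
```

{"name": "jog_arm", "arguments": {
  "commands": "0 0 0 0 0 0; 0 0 0 0 0 0; 0 0 0 0 0 0; 0 0 0.03 0 0 0; 0 0 0.09 0 0 0; 0 0 0.14 0 0 0; 0 0 0.14 0 0 0; 0 0 0.14 0 0 0",
  "gripper": 58
}}

```text
time: 17.8
eef_pos: [0.4499, 0.3513, 0.1259]
tcp_rot: [0.717, 0.697, -0.0, -0.0]
contact_force: [0.2, -0.7, 0.0]
opening: 0.584
```

```bash
python3 - <<'E'
from h import *
st(); d=snap('side','s11')
cv2.imwrite('pics/c9.png',cv2.resize(d['frame'][90:350,150:400,::-1],None,fx=2.4,fy=2.4,interpolation=cv2.INTER_CUBIC))
discs(snap('top','t11')); 
hsv=cv2.cvtColor(d['frame'],cv2.COLOR_RGB2HSV); print('side'); 
m=d
discs(d)
E
```

```text
t 17.8 p [0.4499 0.3513 0.1259] jaw -1.6 F [ 0.2 -0.7  0. ] op 0.584 q6 0.51
disc px [348.5 264.8] 309 z 0.096 [ 0.5334 -0.1038]
disc px [326.6 295.7] 310 z 0.096 [ 0.4785 -0.0657]
disc px [ 11.6 297.4] 38 z 0.432 [0.4595 0.2942]
disc px [106.1 309.2] 321 z 0.019 [0.4504 0.3494]
disc px [ 25.5 311.5] 54 z 0.418 [0.444  0.2845]
disc px [ 10.  318.5] 40 z 0.455 [0.4363 0.2807]
disc px [347.2 325.4] 314 z 0.096 [ 0.4273 -0.1022]
disc px [ 23.4 329.8] 163 z 0.436 [0.4239 0.2755]
disc px [ 24.4 345. ] 44 z 0.449 [0.4082 0.2662]
disc px [  6.3 389. ] 139 z 0.486 [0.3669 0.2606]
disc px [ 20.4 384.5] 79 z 0.464 [0.3685 0.2591]
disc px [ 15.  410.7] 184 z 0.495 [0.3477 0.2451]
disc px [ 18.2 445.6] 267 z 0.514 [0.3195 0.2289]
disc px [ 36.3 438.7] 31 z 0.486 [0.3195 0.2267]
disc px [ 13.3 459.8] 32 z 0.53 [0.3109 0.224 ]
disc px [ 39.8 459.4] 31 z 0.496 [0.3026 0.2167]
disc px [ 20.  473.1] 203 z 0.532 [0.3002 0.2156]
side
disc px [278.9 264.2] 176 z 0.096 [ 0.4781 -0.0714]
disc px [309.  270.7] 180 z 0.096 [ 0.5327 -0.1094]
disc px [421.  277.9] 840 z 0.022 [ 0.7897 -0.1489]
disc px [259.7 282.1] 194 z 0.096 [ 0.4269 -0.1072]
```

View pics/c9.png

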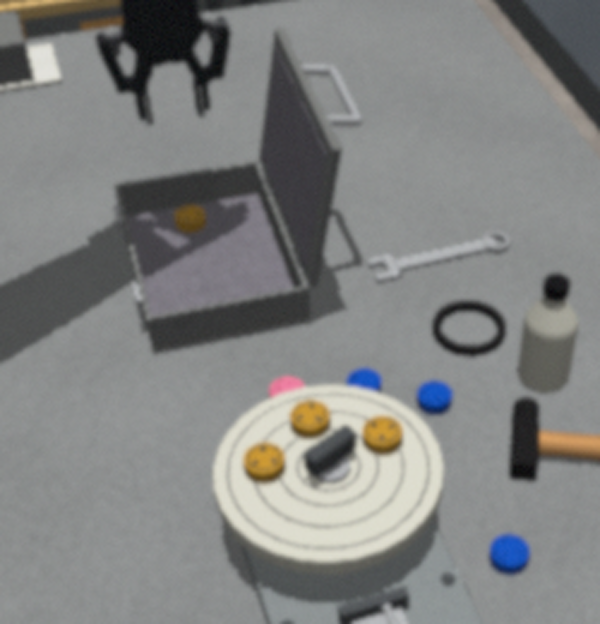

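Disc 1 lies flat at (0.450, 0.349). Next is the near disc at (0.427, −0.102).

{"name": "jog_arm", "arguments": {
  "commands": "0.05 -0.251 0.02 0 0 0.17; 0.05 -0.251 0.02 0 0 0.34; 0.05 -0.251 0.02 0 0 0.51; 0.05 -0.251 0.02 0 0 0.68; -0.0227 -0.453 0.014 0 0 0.85; -0.0227 -0.453 0.014 0 0 1.02; -0.0227 -0.453 0.014 0 0 1.19; -0.0227 -0.453 0.014 0 0 1.241; -0.0227 -0.453 0.014 0 0 1.241; -0.0227 -0.453 0.014 0 0 1.241; -0.0227 -0.453 0.014 0 0 1.241; -0.0227 -0.453 -0.03 0 0 1.241; -0.0227 -0.453 -0.053 0 0 1.241; -0.0227 -0.453 -0.0625 0 0 1.241; -0.0227 -0.453 -0.0625 0 0 1.241; -0.0227 -0.453 -0.0625 0 0 1.241"
}}

```text
time: 19.9
eef_pos: [0.4287, -0.1016, 0.0651]
tcp_rot: [0.178, 0.984, -0.0, 0.001]
contact_force: [0.8, 0.2, 1.3]
opening: 0.581
```

```bash
python3 - <<'E'
from h import *
st(); d=snap('side','s12')
cv2.imwrite('pics/c10.png',cv2.resize(d['frame'][180:350,180:380,::-1],None,fx=3,fy=3,interpolation=cv2.INTER_CUBIC))
E
```

```text
t 19.9 p [ 0.4287 -0.1016  0.0651] jaw 69.5 F [0.8 0.2 1.3] op 0.581 q6 -1.68
```

View pics/c10.png

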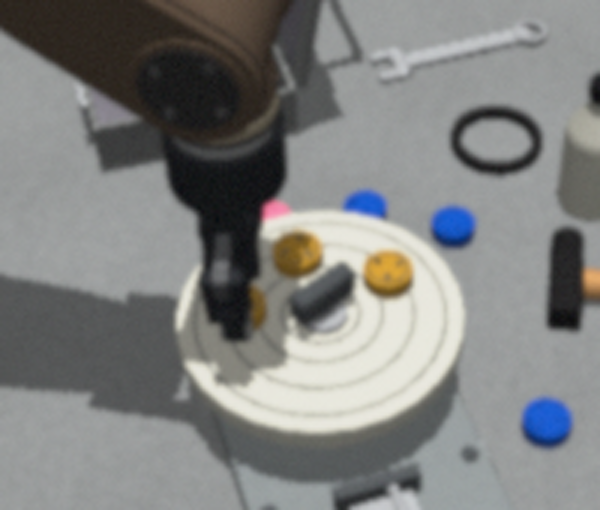

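{"name": "jog_arm", "arguments": {
  "commands": "0 0 0 0 0 0; 0 0 0 0 0 0; 0 0 0 0 0 0; 0 0 0 0 0 0; 0 0 0.01 0 0 0; 0 0 0.05 0 0 0; 0 0 0.09 0 0 0; 0 0 0.09 0 0 0",
  "gripper": 0
}}

```text
time: 20.95
eef_pos: [0.4299, -0.1027, 0.1578]
tcp_rot: [0.178, 0.984, -0.001, 0.004]
contact_force: [0.0, 0.4, -0.9]
opening: 0.39
```

```bash
python3 - <<'E'
from h import *
st(); d=snap('side','s13')
cv2.imwrite('pics/c11.png',cv2.resize(d['frame'][180:350,180:380,::-1],None,fx=3,fy=3,interpolation=cv2.INTER_CUBIC))
E
```

```text
t 20.95 p [ 0.4299 -0.1027  0.1578] jaw 69.5 F [ 0.   0.4 -0.9] op 0.39 q6 -1.68
```

View pics/c11.png

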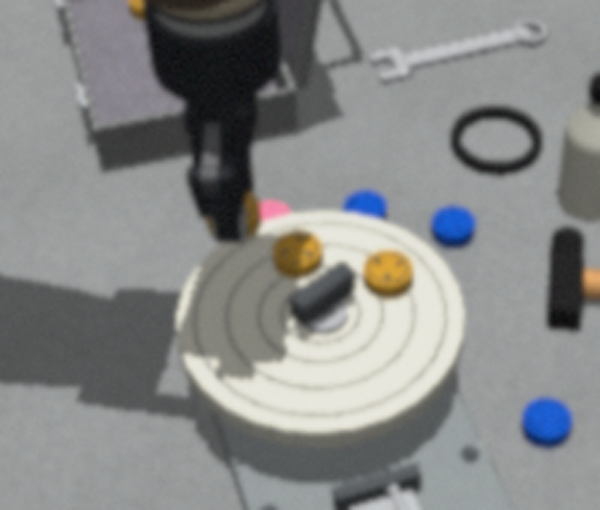

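{"name": "jog_arm", "arguments": {
  "commands": "0.0727 0.202 0 0 0 -0.17; 0.0727 0.202 0 0 0 -0.34; 0.0727 0.202 0 0 0 -0.51; 0.0727 0.202 0 0 0 -0.68; 0.0227 0.401 -0.01 0 0 -0.85; 0.0227 0.401 -0.01 0 0 -1.02; 0.0227 0.401 -0.01 0 0 -1.19; 0.0227 0.401 -0.01 0 0 -1.241; 0.0227 0.401 -0.01 0 0 -1.241; 0.0227 0.401 -0.01 0 0 -1.241; 0.0227 0.401 -0.06 0 0 -1.241; 0.0227 0.401 -0.11 0 0 -1.241; 0.0227 0.401 -0.15 0 0 -1.241; 0.0227 0.401 -0.165 0 0 -1.241; 0.0227 0.401 -0.167 0 0 -1.241; 0.0227 0.401 -0.167 0 0 -1.241"
}}

```text
time: 23.0
eef_pos: [0.4513, 0.2991, -0.0124]
tcp_rot: [0.717, 0.697, 0.001, 0.0]
contact_force: [0.1, 0.3, -1.0]
opening: 0.392
```

```bash
python3 - <<'E'
from h import *
st(); d=snap('side','s14')
cv2.imwrite('pics/c12.png',cv2.resize(d['frame'][90:250,150:350,::-1],None,fx=3,fy=3,interpolation=cv2.INTER_CUBIC))
E
```

```text
t 23.0 p [ 0.4513  0.2991 -0.0124] jaw -1.7 F [ 0.1  0.3 -1. ] op 0.392 q6 0.43
```

View pics/c12.png

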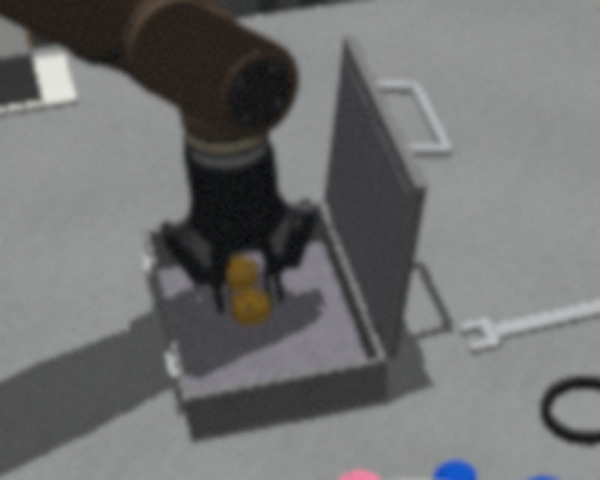

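{"name": "jog_arm", "arguments": {
  "commands": "0 0 -0.001 0 0 0; 0 0 -0.001 0 0 0; 0 0 -0.001 0 0 0; 0 0 0.03 0 0 0; 0 0 0.09 0 0 0; 0 0 0.14 0 0 0; 0 0 0.14 0 0 0; 0 0 0.14 0 0 0",
  "gripper": 58
}}

```text
time: 24.05
eef_pos: [0.4498, 0.2993, 0.1264]
tcp_rot: [0.717, 0.697, -0.0, -0.0]
contact_force: [-0.4, -0.1, 0.0]
opening: 0.58
```

```bash
python3 - <<'E'
from h import *
st(); d=snap('top','t15')
hsv=0
discs(d); snap('side','s15')
E
```

```text
t 24.05 p [0.4498 0.2993 0.1264] jaw -1.6 F [-0.4 -0.1  0. ] op 0.58 q6 0.43
disc px [348.4 264.8] 308 z 0.096 [ 0.5333 -0.1037]
disc px [326.6 295.7] 311 z 0.096 [ 0.4785 -0.0657]
disc px [105.9 309.1] 328 z 0.019 [0.4506 0.3498]
disc px [133.5 309.3] 310 z 0.019 [0.4508 0.2976]
disc px [ 62.  312.4] 47 z 0.43 [0.4435 0.2371]
disc px [ 27.1 329.2] 39 z 0.42 [0.4241 0.2803]
disc px [ 70.1 331.2] 65 z 0.426 [0.4226 0.2287]
disc px [ 58.  343.3] 55 z 0.465 [0.4114 0.2225]
disc px [  4.3 346.5] 73 z 0.403 [0.4033 0.314 ]
disc px [ 67.2 352.7] 37 z 0.452 [0.4008 0.218 ]
disc px [ 38.5 394.5] 89 z 0.491 [0.3627 0.2255]
disc px [ 50.8 387.5] 105 z 0.477 [0.3677 0.2208]
disc px [ 10.8 391.1] 51 z 0.494 [0.3661 0.2514]
disc px [  7.4 414.1] 200 z 0.508 [0.3468 0.245 ]
disc px [ 50.4 407.4] 55 z 0.494 [0.351  0.2113]
disc px [ 31.4 421.3] 53 z 0.512 [0.341  0.2198]
disc px [ 55.  448.7] 569 z 0.515 [0.3174 0.1938]
disc px [ 72.1 438.9] 49 z 0.483 [0.319  0.1928]
disc px [ 14.  461.6] 437 z 0.534 [0.3103 0.221 ]
disc px [ 44.9 474.5] 48 z 0.539 [0.3012 0.1899]
```

View pics/t15.png

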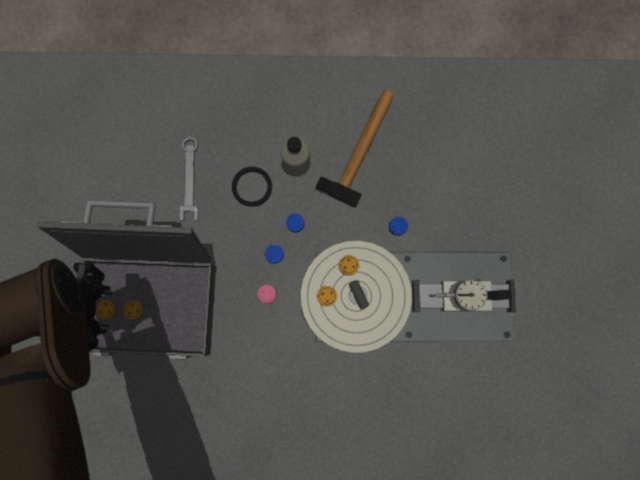

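{"name": "jog_arm", "arguments": {
  "commands": "0.0287 -0.3647 0.0145 0 0 0; 0.0287 -0.3647 0.0145 0 0 0; 0.0287 -0.3647 0.0145 0 0 0; 0.0287 -0.3647 0.0145 0 0 0; 0.0287 -0.3647 0.0145 0 0 0; 0.0287 -0.3647 0.0145 0 0 0; 0.0287 -0.3647 0.0145 0 0 0; 0.0287 -0.3647 -0.03 0 0 0; 0.0287 -0.3647 -0.053 0 0 0; 0.0287 -0.3647 -0.0625 0 0 0; 0.0287 -0.3647 -0.0625 0 0 0; 0.0287 -0.3647 -0.0625 0 0 0"
}}

```text
time: 25.65
eef_pos: [0.4798, -0.0651, 0.0654]
tcp_rot: [0.717, 0.697, 0.0, 0.001]
contact_force: [0.6, -0.4, 0.3]
opening: 0.581
```

{"name": "jog_arm", "arguments": {
  "commands": "0 0 0 0 0 0; 0 0 0 0 0 0; 0 0 0 0 0 0; 0 0 0 0 0 0; 0 0 0.01 0 0 0; 0 0 0.05 0 0 0; 0 0 0.09 0 0 0; 0 0 0.09 0 0 0",
  "gripper": 0
}}

```text
time: 26.65
eef_pos: [0.4814, -0.0661, 0.1584]
tcp_rot: [0.717, 0.697, 0.002, 0.004]
contact_force: [-1.1, 0.2, -0.8]
opening: 0.395
```

```bash
python3 - <<'E'
from h import *
st(); d=snap('side','s16')
cv2.imwrite('pics/c13.png',cv2.resize(d['frame'][150:350,180:380,::-1],None,fx=3,fy=3,interpolation=cv2.INTER_CUBIC))
E
```

```text
t 26.65 p [ 0.4814 -0.0661  0.1584] jaw -1.6 F [-1.1  0.2 -0.8] op 0.395 q6 -0.32
```

View pics/c13.png

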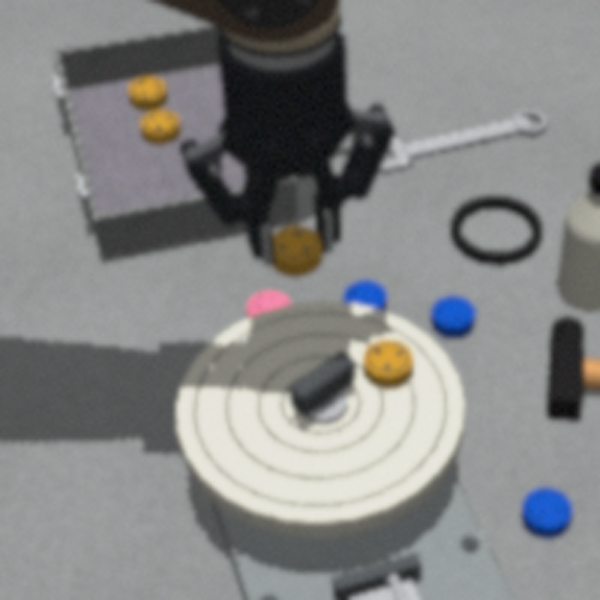

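{"name": "jog_arm", "arguments": {
  "commands": "-0.0285 0.3127 -0.01 0 0 0; -0.0285 0.3127 -0.01 0 0 0; -0.0285 0.3127 -0.01 0 0 0; -0.0285 0.3127 -0.01 0 0 0; -0.0285 0.3127 -0.01 0 0 0; -0.0285 0.3127 -0.01 0 0 0; -0.0285 0.3127 -0.01 0 0 0; -0.0285 0.3127 -0.06 0 0 0; -0.0285 0.3127 -0.11 0 0 0; -0.0285 0.3127 -0.15 0 0 0; -0.0285 0.3127 -0.165 0 0 0; -0.0285 0.3127 -0.168 0 0 0; -0.0285 0.3127 -0.168 0 0 0"
}}

```text
time: 28.32
eef_pos: [0.4512, 0.2465, -0.0126]
tcp_rot: [0.718, 0.696, 0.0, 0.0]
contact_force: [-0.6, -1.3, -0.1]
opening: 0.393
```

{"name": "jog_arm", "arguments": {
  "commands": "0 0 0 0 0 0; 0 0 0 0 0 0; 0 0 0 0 0 0; 0 0 0.03 0 0 0; 0 0 0.09 0 0 0; 0 0 0.14 0 0 0; 0 0 0.14 0 0 0; 0 0 0.14 0 0 0",
  "gripper": 58
}}

```text
time: 29.32
eef_pos: [0.45, 0.2473, 0.1258]
tcp_rot: [0.717, 0.697, -0.0, -0.0]
contact_force: [0.1, -0.6, -0.5]
opening: 0.578
```

```bash
python3 - <<'E'
from h import *
st(); d=snap('top','t17')
discs(d); snap('side','s17')
E
```

```text
t 29.32 p [0.45   0.2473 0.1258] jaw -1.6 F [ 0.1 -0.6 -0.5] op 0.578 q6 0.33
disc px [348.4 264.8] 309 z 0.096 [ 0.5334 -0.1037]
disc px [136.7 309.2] 200 z 0.019 [0.451  0.2916]
disc px [162.2 309.5] 310 z 0.019 [0.4511 0.2435]
disc px [ 43.6 342.8] 33 z 0.411 [0.4086 0.2646]
disc px [110.2 344. ] 32 z 0.44 [0.4099 0.1771]
disc px [ 26.6 357.2] 198 z 0.431 [0.3938 0.2722]
disc px [103.4 355.9] 33 z 0.47 [0.3994 0.1721]
disc px [ 43.3 408. ] 224 z 0.5 [0.3515 0.215 ]
disc px [ 20.3 408.6] 41 z 0.489 [0.3487 0.2432]
disc px [ 26.2 421.3] 51 z 0.504 [0.3395 0.2288]
disc px [ 30.3 439.1] 173 z 0.515 [0.3256 0.2179]
disc px [ 49.9 436.2] 65 z 0.516 [0.3287 0.199 ]
disc px [ 36.7 457.2] 67 z 0.525 [0.3122 0.2052]
disc px [ 95.6 461.9] 76 z 0.521 [0.3076 0.1529]
disc px [ 20.8 462.3] 123 z 0.525 [0.3074 0.2198]
disc px [ 78.8 456.8] 42 z 0.527 [0.3134 0.1662]
disc px [ 70.8 468.3] 32 z 0.534 [0.3051 0.1698]
disc px [ 15.3 475. ] 35 z 0.53 [0.2977 0.221 ]
```

View pics/s17.png

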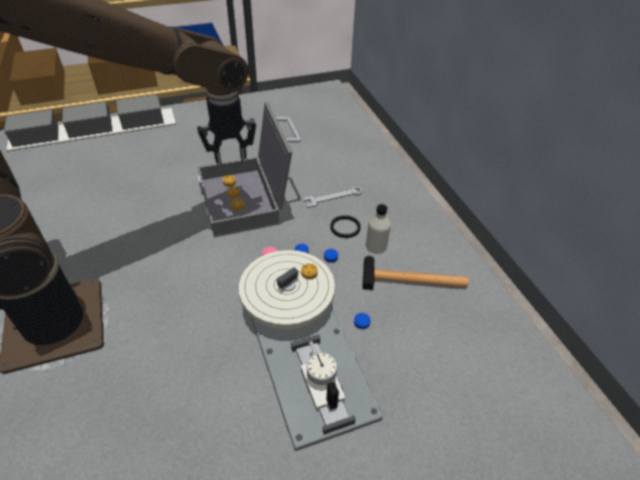

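{"name": "jog_arm", "arguments": {
  "commands": "0.0834 -0.3507 0.02 0 0 -0.17; 0.0834 -0.3507 0.02 0 0 -0.34; 0.0834 -0.3507 0.02 0 0 -0.51; 0.0834 -0.3507 0.02 0 0 -0.68; 0.0834 -0.3507 0.02 0 0 -0.85; 0.0834 -0.3507 0.02 0 0 -1.02; 0.0834 -0.3507 0.02 0 0 -1.19; 0.0834 -0.3507 0.02 0 0 -1.216; 0.0834 -0.3507 0.02 0 0 -1.216; 0.0834 -0.3507 0.02 0 0 -1.216; 0.0834 -0.3507 -0.03 0 0 -1.216; 0.0834 -0.3507 -0.053 0 0 -1.216; 0.0834 -0.3507 -0.062 0 0 -1.216; 0.0834 -0.3507 -0.062 0 0 -1.216; 0.0834 -0.3507 -0.062 0 0 -1.216"
}}

```text
time: 31.3
eef_pos: [0.535, -0.1035, 0.0659]
tcp_rot: [0.987, 0.163, 0.001, 0.001]
contact_force: [-0.1, -0.1, -0.4]
opening: 0.58
```

{"name": "jog_arm", "arguments": {
  "commands": "0 0 0 0 0 0; 0 0 0 0 0 0; 0 0 0 0 0 0; 0 0 0 0 0 0; 0 0 0.01 0 0 0; 0 0 0.05 0 0 0; 0 0 0.09 0 0 0; 0 0 0.09 0 0 0",
  "gripper": 0
}}

```text
time: 32.3
eef_pos: [0.5362, -0.1041, 0.1585]
tcp_rot: [0.987, 0.163, 0.003, 0.002]
contact_force: [0.1, 0.1, -2.1]
opening: 0.393
```

```bash
python3 - <<'E'
from h import *
st(); d=snap('side','s18')
cv2.imwrite('pics/c14.png',cv2.resize(d['frame'][150:350,180:380,::-1],None,fx=3,fy=3,interpolation=cv2.INTER_CUBIC))
E
```

```text
t 32.3 p [ 0.5362 -0.1041  0.1585] jaw -71.3 F [ 0.1  0.1 -2.1] op 0.393 q6 0.87
```

View pics/c14.png

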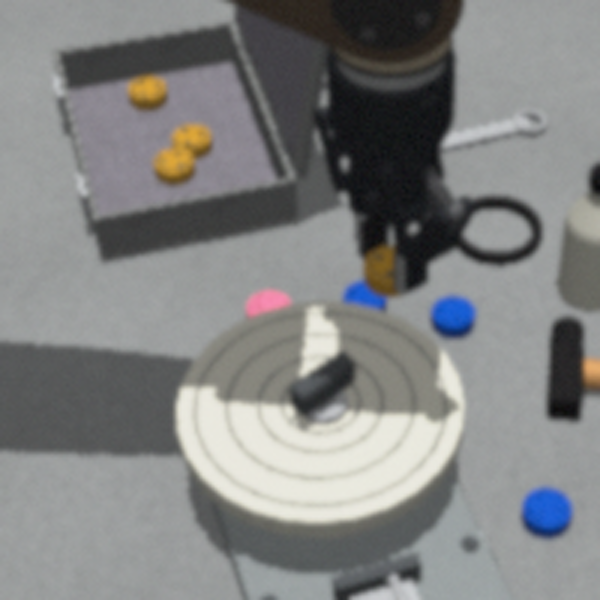

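The last disc is in hand. A disc inside the case has been knocked aside, so I'm measuring again before placing.

```bash
python3 - <<'E'
from h import *
d=snap('top','t19'); discs(d)
cv2.imwrite('pics/c15.png',cv2.resize(d['frame'][190:370,60:300,::-1],None,fx=3,fy=3,interpolation=cv2.INTER_CUBIC))
E
```

```text
disc px [156.5 303.6] 607 z 0.019 [0.4621 0.2547]
disc px [105.8 309.2] 312 z 0.019 [0.4503 0.3499]
```

View pics/c15.png

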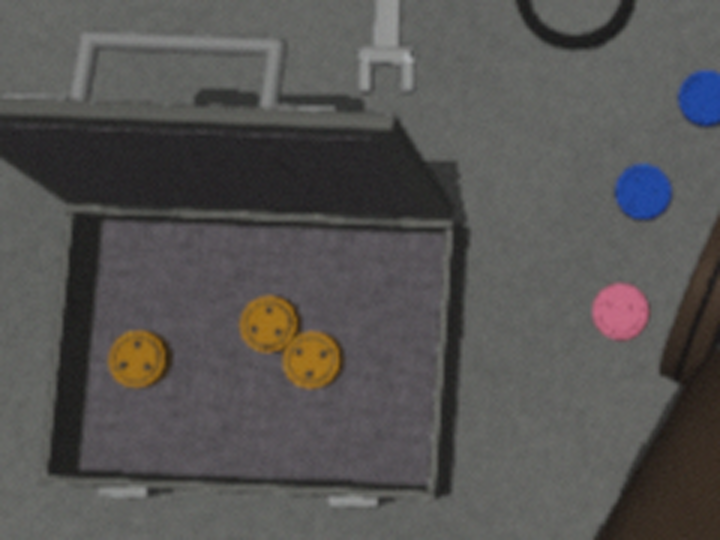

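All three placed discs still lie flat at z 0.019, side by side. The last one goes to (0.45, 0.193).

{"name": "jog_arm", "arguments": {
  "commands": "-0.0834 0.2967 -0.01 0 0 0.17; -0.0834 0.2967 -0.01 0 0 0.34; -0.0834 0.2967 -0.01 0 0 0.51; -0.0834 0.2967 -0.01 0 0 0.68; -0.0834 0.2967 -0.01 0 0 0.85; -0.0834 0.2967 -0.01 0 0 1.02; -0.0834 0.2967 -0.01 0 0 1.19; -0.0834 0.2967 -0.01 0 0 1.216; -0.0834 0.2967 -0.01 0 0 1.216; -0.0834 0.2967 -0.06 0 0 1.216; -0.0834 0.2967 -0.11 0 0 1.216; -0.0834 0.2967 -0.15 0 0 1.216; -0.0834 0.2967 -0.165 0 0 1.216; -0.0834 0.2967 -0.168 0 0 1.216; -0.0834 0.2967 -0.168 0 0 1.216"
}}

```text
time: 34.28
eef_pos: [0.451, 0.1936, -0.0124]
tcp_rot: [0.717, 0.697, -0.0, -0.0]
contact_force: [-1.4, -0.5, 0.6]
opening: 0.396
```

{"name": "jog_arm", "arguments": {
  "commands": "0 0 0 0 0 0; 0 0 0 0 0 0; 0 0 0 0 0 0; 0 0 0.03 0 0 0; 0 0 0.09 0 0 0; 0 0 0.14 0 0 0; 0 0 0.14 0 0 0; 0.05 -0.2 0.14 0 0 0; 0.05 -0.2 0.14 0 0 0; 0.05 -0.2 0.14 0 0 0; 0.05 -0.2 0.14 0 0 0; 0.05 -0.2 0.14 0 0 0",
  "gripper": 58
}}

```text
time: 35.78
eef_pos: [0.5, -0.007, 0.1253]
tcp_rot: [0.718, 0.696, -0.0, -0.001]
contact_force: [-0.7, 0.4, -0.3]
opening: 0.584
```

```bash
python3 - <<'E'
from h import *
st(); d=snap('top','t20'); discs(d)
W=cloud(d)
q=W[275:320,410:530].reshape(-1,3)
p=q[(q[:,2]>.092)&(q[:,2]<.105)]; 
print('block',p.mean(0),np.percentile(p,[2,98],axis=0)); p=p[p[:,1]<-.355]; print(cv2.minAreaRect(p[:,:2].astype(np.float32)))
q=W[225:365,290:420].reshape(-1,3)
p=q[(q[:,2]>.112)&(q[:,2]<.122)]; print(cv2.minAreaRect(p[:,:2].astype(np.float32)),len(p))
# plate edge circle
g=d['frame'].astype(int).sum(2); w=((g>330)).astype(np.uint8); w[:,415:]=0;w[:,:295]=0;w[:235]=0;w[360:]=0
w=cv2.morphologyEx(w,cv2.MORPH_CLOSE,np.ones((9,9)))
cs,_=cv2.findContours(w,cv2.RETR_EXTERNAL,cv2.CHAIN_APPROX_NONE); c=max(cs,key=cv2.contourArea)[:,0]
P=np.array([pt(d,u,v,.082)[:2] for u,v in c])
A=np.c_[2*P,np.ones(len(P))]
for _ in range(4):
    s=np.linalg.lstsq(A,(P**2).sum(1),rcond=None)[0]; r=np.sqrt(s[2]+s[0]**2+s[1]**2); e=np.hypot(*(P-s[:2]).T)-r; k=abs(e)<.0015; P=P[k];A=A[k]
print('plate',s[:2],r,len(P))
E
```

```text
t 35.77 p [ 0.5    -0.007   0.1253] jaw -1.7 F [-0.7  0.4 -0.3] op 0.584 q6 -0.19
disc px [156.6 303.7] 609 z 0.019 [0.462  0.2546]
disc px [105.8 309.3] 310 z 0.019 [0.4502 0.35  ]
disc px [190.1 310. ] 298 z 0.019 [0.4509 0.1907]
block [ 0.48392741 -0.37596852  0.09707979] [[ 0.47678481 -0.38801091  0.09276016]
 [ 0.49081184 -0.36481289  0.10076577]]
((0.4838509261608124, -0.3769706189632416), (0.014100822620093822, 0.025171805173158646), 1.1084821224212646)
((0.48062577843666077, -0.1218193843960762), (0.04981701821088791, 0.01604263298213482), 24.549562454223633) 261
plate [ 0.4775859  -0.13051902] 0.09124723083487436 33
```

View pics/t20.png

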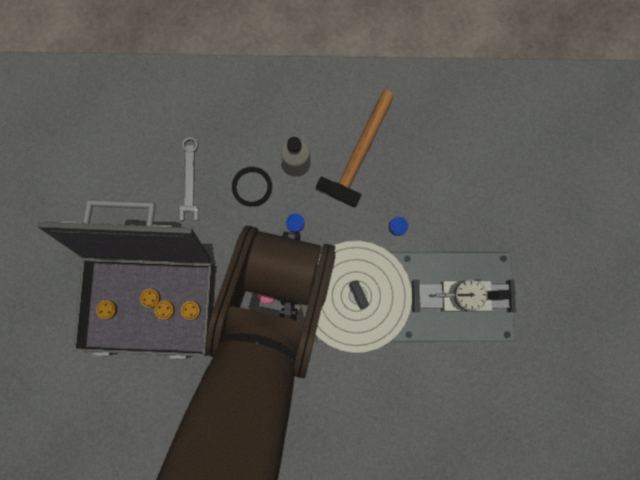

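```bash
python3 - <<'E'
from h import *
d=snap('top','t21'); W=cloud(d)
for x in np.arange(.44,.53,.006):
    row=[]
    for y in np.arange(-.345,-.42,-.008):
        # look up nearest cloud pt
        D=np.hypot(W[...,0]-x,W[...,1]-y); D[np.isnan(D)]=9; i=np.unravel_index(D.argmin(),D.shape); row.append(int(round(W[i][2]*1000)))
    print(round(x,3),row)
E
```

```text
0.44 [16, 15, 18, 16, 22, 21, 17, 15, 16, 17]
0.446 [17, 17, 16, 18, 17, 19, 15, 18, 21, 19]
0.452 [18, 18, 13, 17, 17, 18, 20, 16, 18, 18]
0.458 [41, 40, 43, 41, 18, 15, 16, 17, 20, 39]
0.464 [85, 41, 43, 41, 32, 31, 31, 28, 31, 40]
0.47 [83, 82, 41, 41, 30, 31, 31, 30, 29, 39]
0.476 [88, 84, 42, 51, 50, 31, 30, 32, 30, 39]
0.482 [88, 82, 65, 99, 97, 96, 95, 32, 44, 37]
0.488 [84, 84, 71, 100, 99, 97, 97, 32, 39, 42]
0.494 [86, 84, 38, 38, 32, 32, 30, 30, 40, 41]
0.5 [84, 43, 46, 39, 33, 32, 30, 27, 28, 42]
0.506 [85, 45, 40, 41, 31, 31, 29, 28, 33, 39]
0.512 [34, 40, 39, 40, 20, 19, 18, 19, 23, 39]
0.518 [18, 16, 19, 19, 19, 19, 19, 20, 20, 17]
0.524 [13, 20, 19, 16, 15, 18, 19, 15, 18, 19]
0.53 [20, 16, 18, 18, 18, 16, 15, 16, 15, 14]
```

{"name": "jog_arm", "arguments": {
  "commands": "-0.016 -0.3695 0.015 0 0 0.041; -0.016 -0.3695 0.015 0 0 0.041; -0.016 -0.3695 0.015 0 0 0.041; -0.016 -0.3695 0.015 0 0 0.041; -0.016 -0.3695 0.015 0 0 0.041; -0.016 -0.3695 0.015 0 0 0.041; -0.016 -0.3695 0.015 0 0 0.041; -0.016 -0.3695 0.015 0 0 0.041; -0.016 -0.3695 -0.03 0 0 0.041; -0.016 -0.3695 -0.06 0 0 0.041; -0.016 -0.3695 -0.073 0 0 0.041; -0.016 -0.3695 -0.073 0 0 0.041; -0.016 -0.3695 -0.073 0 0 0.041",
  "gripper": 45,
  "grip_force": 40
}}

```text
time: 37.5
eef_pos: [0.4857, -0.3763, 0.0552]
tcp_rot: [0.702, 0.712, -0.0, 0.001]
contact_force: [-0.4, -0.5, 0.6]
opening: 0.451
```

{"name": "jog_arm", "arguments": {
  "commands": "0 0 0 0 0 0; 0 0 0 0 0 0; 0 0 0 0 0 0; 0 0 0 0 0 0",
  "gripper": 0
}}

```text
time: 38.0
eef_pos: [0.4854, -0.3767, 0.0551]
tcp_rot: [0.702, 0.712, 0.0, 0.001]
contact_force: [-0.1, 1.4, 5.0]
opening: 0.179
```

```bash
python3 - <<'E'
from h import *
st(); d=snap('side','s22')
cv2.imwrite('pics/c16.png',cv2.resize(d['frame'][250:450,220:420,::-1],None,fx=3,fy=3,interpolation=cv2.INTER_CUBIC))
E
```

```text
t 38.0 p [ 0.4854 -0.3767  0.0551] jaw 0.7 F [-0.1  1.4  5. ] op 0.179 q6 -0.84
```

View pics/c16.png

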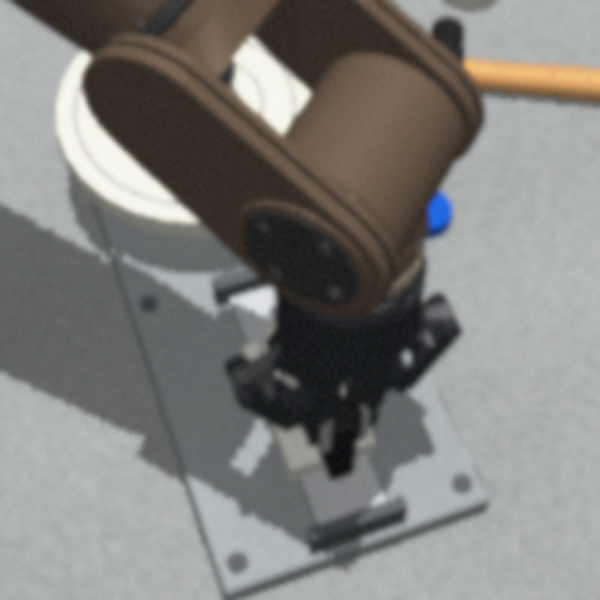

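{"name": "jog_arm", "arguments": {
  "commands": "0 0.005 0 0 0 0; 0 0.01 0 0 0 0; 0 0.016 0 0 0 0; -0.0003 0.022 0 0 0 0; -0.0004 0.028 0 0 0 0; -0.0005 0.034 0 0 0 0; -0.0005 0.039 0 0 0 0; -0.0006 0.043 0 0 0 0; -0.0006 0.045 0 0 0 0; -0.0006 0.045 0 0 0 0; -0.0006 0.045 0 0 0 0"
}}

```text
time: 39.42
eef_pos: [0.4847, -0.3317, 0.0551]
tcp_rot: [0.702, 0.712, -0.0, 0.001]
contact_force: [-0.8, -1.7, 6.3]
opening: 0.176
```

{"name": "jog_arm", "arguments": {
  "commands": "0 0.001 0 0 0 0; 0 0.002 0 0 0 0; 0 0.002 0 0 0 0; 0 0.002 0 0 0 0"
}}

```text
time: 39.92
eef_pos: [0.4848, -0.3318, 0.0551]
tcp_rot: [0.702, 0.712, -0.001, 0.003]
contact_force: [-0.2, -7.5, 3.6]
opening: 0.177
```

{"name": "jog_arm", "arguments": {
  "commands": "0 -0.002 0 0 0 0; 0 -0.002 0 0 0 0; 0 -0.002 0 0 0 0; 0 -0.002 0.05 0 0 0; 0 -0.002 0.1 0 0 0; 0 -0.002 0.13 0 0 0; 0.02 0.43 0.13 0 0 0; 0.02 0.43 0.13 0 0 0; 0.02 0.43 0.13 0 0 0; 0.02 0.43 0.13 0 0 0; 0.02 0.43 0.13 0 0 0; 0.02 0.43 0.13 0 0 0; 0.02 0.43 0.13 0 0 0; 0.02 0.43 0.13 0 0 0; 0.02 0.43 0.13 0 0 0",
  "gripper": 45
}}

```text
time: 41.8
eef_pos: [0.5035, 0.101, 0.183]
tcp_rot: [0.702, 0.712, -0.0, -0.0]
contact_force: [-0.5, 0.2, -0.0]
opening: 0.449
```

```bash
python3 - <<'E'
from h import *
st(); d=snap('top','t23'); W=cloud(d)
cv2.imwrite('pics/c17.png',cv2.resize(d['frame'][225:365,290:530,::-1],None,fx=3.3,fy=3.3,interpolation=cv2.INTER_CUBIC))
q=W[225:365,290:420].reshape(-1,3)
p=q[(q[:,2]>.112)&(q[:,2]<.122)]; print('grip',cv2.minAreaRect(p[:,:2].astype(np.float32)),len(p))
def plate(d):
    W=cloud(d); ax=np.array([.4806,-.1218]); im=cv2.GaussianBlur(d['frame'].astype(np.float32).mean(2),(3,3),0)
    P=[]
    for a in np.arange(0,2*np.pi,.03):
        rs=np.arange(.088,.112,.0005); uv=[proj(d,[ax[0]+r*np.cos(a),ax[1]+r*np.sin(a),.082]) for r in rs]
        v=cv2.remap(im,np.array([[x[0] for x in uv]],np.float32),np.array([[x[1] for x in uv]],np.float32),cv2.INTER_LINEAR)[0]
        g=np.diff(v); g[g>0]=0; i=g.argmin()
        if g[i]<-3:
            w=-g[max(0,i-5):i+6]; r=(w*(rs[max(0,i-5):i+6][:len(w)]+.00025)).sum()/w.sum(); P.append(ax+r*np.array([np.cos(a),np.sin(a)]))
    P=np.array(P)
    for _ in range(8):
        A=np.c_[2*P,np.ones(len(P))]
        s=np.linalg.lstsq(A,(P**2).sum(1),rcond=None)[0]; r=np.sqrt(s[2]+s[0]**2+s[1]**2); e=np.hypot(*(P-s[:2]).T)-r; k=abs(e)<max(.001,1.5*e.std()); P=P[k]
    o=s[:2]-ax; print('plate',s[:2],r,len(P),'off',o*1000,np.degrees(np.arctan2(o[1],o[0])))
plate(d)
f=cv2.imread('pics/t17.png')[:,:,::-1]; d2=dict(d); d2['frame']=f; plate(d2)
f=cv2.imread('pics/top0.png')[:,:,::-1]; d2=dict(d); d2['frame']=f; plate(d2)
E
```

```text
t 41.8 p [0.5035 0.101  0.183 ] jaw 0.8 F [-0.5  0.2 -0. ] op 0.449 q6 -0.01
grip ((0.4805432856082916, -0.12170805037021637), (0.04968823865056038, 0.01630408503115177), 25.5412654876709) 267
plate [ 0.48012491 -0.11811006] 0.0990817991755412 209 off [-0.47508976  3.68993869] 97.3366265301778
plate [ 0.48013381 -0.11813321] 0.09906339636108794 209 off [-0.46618889  3.66679191] 97.24560282695063
plate [ 0.48014851 -0.1181309 ] 0.09907438427363363 209 off [-0.45148781  3.66909501] 97.01506931376045
```

View pics/c17.png

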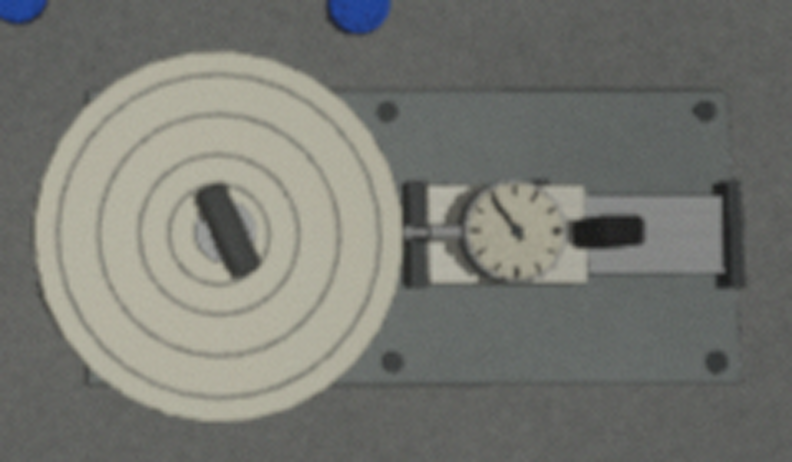

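The slide is home: the carriage moved about 25 px (45 mm) and stayed put under a further 7.5 N push. The needle reads about 0.9, near the low spot. The rim fit puts the plate centre 3.7 mm off at 97°, so the plate needs about a half turn clockwise.

{"name": "jog_arm", "arguments": {
  "commands": "-0.0234 -0.2223 -0.02 0 0 0.18; -0.0234 -0.2223 -0.02 0 0 0.36; -0.0234 -0.2223 -0.02 0 0 0.54; -0.0234 -0.2223 -0.02 0 0 0.72; -0.0234 -0.2223 -0.02 0 0 0.9; -0.0234 -0.2223 -0.02 0 0 1.08; -0.0234 -0.2223 -0.02 0 0 1.26; -0.0234 -0.2223 -0.02 0 0 1.44; -0.0234 -0.2223 -0.02 0 0 1.62; -0.0234 -0.2223 -0.02 0 0 1.8; -0.0234 -0.2223 -0.02 0 0 1.993; -0.0234 -0.2223 -0.02 0 0 1.993; -0.0234 -0.2223 -0.02 0 0 1.993; -0.0234 -0.2223 -0.07 0 0 1.993; -0.0234 -0.2223 -0.095 0 0 1.993; -0.0234 -0.2223 -0.106 0 0 1.993; -0.0234 -0.2223 -0.106 0 0 1.993; -0.0234 -0.2223 -0.106 0 0 1.993"
}}

```text
time: 44.1
eef_pos: [0.4815, -0.1219, 0.0788]
tcp_rot: [-0.216, 0.976, -0.001, 0.001]
contact_force: [-0.5, -0.4, -0.1]
opening: 0.448
```

{"name": "jog_arm", "arguments": {
  "commands": "0 0 0 0 0 0; 0 0 0 0 0 0; 0 0 0 0 0 0; 0 0 0 0 0 0",
  "gripper": 0
}}

```text
time: 44.6
eef_pos: [0.4812, -0.1213, 0.0788]
tcp_rot: [-0.216, 0.976, -0.0, 0.001]
contact_force: [-2.7, 1.8, 6.1]
opening: 0.175
```

```bash
python3 - <<'E'
from h import *
s=st(); print(s['wrist_torque']); d=snap('side','s24')
cv2.imwrite('pics/c18.png',cv2.resize(d['frame'][200:420,200:400,::-1],None,fx=2.7,fy=2.7,interpolation=cv2.INTER_CUBIC))
d=snap('top','t24')
cv2.imwrite('pics/c19.png',cv2.resize(d['frame'][225:365,290:530,::-1],None,fx=3.3,fy=3.3,interpolation=cv2.INTER_CUBIC))
E
```

```text
t 44.6 p [ 0.4812 -0.1213  0.0788] jaw 114.9 F [-2.7  1.8  6.1] op 0.175 q6 -2.46
[0.27664081 0.35088072 0.03618889]
```

View pics/c18.png

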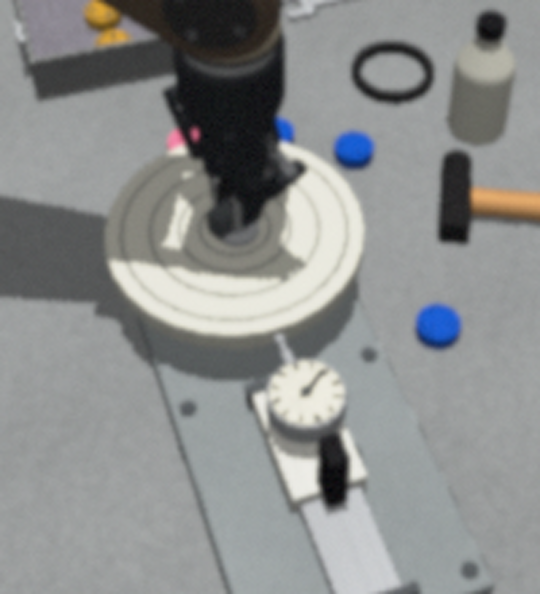

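View pics/c19.png

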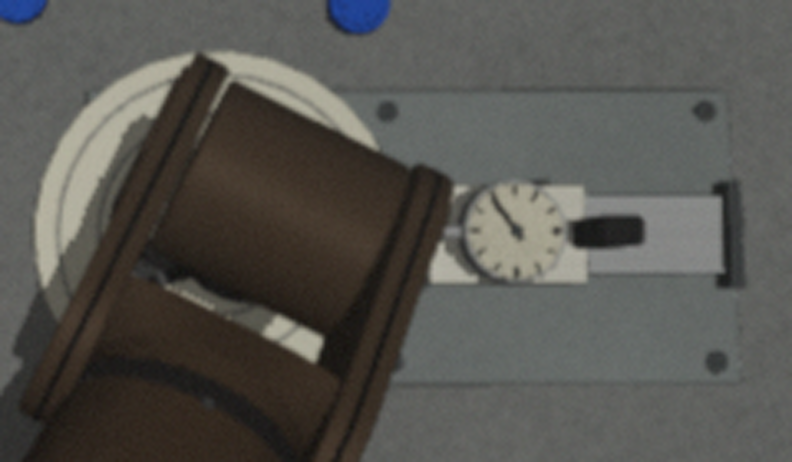

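```bash
cat >> h.py <<'E'
def needle(d,save=None):
    im=d['frame'].astype(np.float32).mean(2)
    u0,v0=proj(d,[.4827,-.2775,.086])
    big=cv2.resize(im[int(v0)-30:int(v0)+30,int(u0)-30:int(u0)+30],None,fx=8,fy=8,interpolation=cv2.INTER_CUBIC)
    off=(int(u0)-30,int(v0)-30)
    P=lambda x,y:pt(d,(x+.5)/8-.5+off[0],(y+.5)/8-.5+off[1],.086)[:2]
    # face: rays from approx centre in world, edge of bright face
    c=np.array([.4827,-.2775])
    S=lambda X:[ (q[0]-off[0]+.5)*8-.5 for q in [proj(d,[X[0],X[1],.086])]]+[(proj(d,[X[0],X[1],.086])[1]-off[1]+.5)*8-.5]
    def samp(Xs):
        m=np.array([S(x) for x in Xs],np.float32); return cv2.remap(big,m[:,:1],m[:,1:],cv2.INTER_LINEAR)[:,0]
    for it in range(3):
        E=[]
        for a in np.arange(0,2*np.pi,.05):
            rs=np.arange(.019,.034,.0004); v=samp([c+r*np.array([np.cos(a),np.sin(a)]) for r in rs]); g=np.diff(v); i=g.argmin(); E.append(c+rs[i]*np.array([np.cos(a),np.sin(a)]))
        E=np.array(E)
        for _ in range(6):
            A=np.c_[2*E,np.ones(len(E))]; s=np.linalg.lstsq(A,(E**2).sum(1),rcond=None)[0]; r=np.sqrt(s[2]+s[:2]@s[:2]); e=np.hypot(*(E-s[:2]).T)-r; E=E[abs(e)<max(.0008,1.5*e.std())]
        c=s[:2]
    th=np.arange(0,2*np.pi,.01); g0=np.pi/2+.013
    prof=np.array([samp([c+r*np.array([np.cos(g0-t),np.sin(g0-t)]) for r in np.arange(.006,.0165,.001)]).mean() for t in th])
    i=prof.argmin(); k=(np.arange(-25,26)+i)%len(th); w=np.clip(np.median(prof)-prof[k],0,None); w[w<.3*w.max()]=0
    ang=(th[i]+ (w*np.arange(-25,26)*.01).sum()/w.sum())%(2*np.pi)
    print('needle',round(ang,3),'centre',np.round(c,4),'r',round(r,4),'contrast',round(np.median(prof)-prof.min(),1))
    return ang
E
python3 - <<'E'
from h import *
d=vision.read_camera('top'); needle(d)
d2=dict(d); d2['frame']=cv2.imread('pics/t23.png')[:,:,::-1]; needle(d2)
E
```

```text
needle 1.054 centre [ 0.4836 -0.2766] r 0.0264 contrast 82.6
needle 1.043 centre [ 0.4837 -0.2767] r 0.0263 contrast 82.3
```

{"name": "jog_arm", "arguments": {
  "commands": "0 0 0 0 0 -0.15; 0 0 0 0 0 -0.3; 0 0 0 0 0 -0.45; 0 0 0 0 0 -0.6; 0 0 0 0 0 -0.75; 0 0 0 0 0 -0.75"
}}

```text
time: 45.5
eef_pos: [0.4811, -0.1209, 0.0788]
tcp_rot: [0.158, 0.988, 0.0, 0.0]
contact_force: [-2.2, 2.7, 6.9]
opening: 0.176
```

```bash
python3 - <<'E'
from h import *
s=st(); print(s['wrist_torque']); needle(snap('top','t25'))
E
```

```text
t 45.5 p [ 0.4811 -0.1209  0.0788] jaw 71.9 F [-2.2  2.7  6.9] op 0.176 q6 -1.71
[ 0.46280456  0.31498478 -0.13420711]
needle 1.061 centre [ 0.4839 -0.2765] r 0.0262 contrast 81.5
```

{"name": "jog_arm", "arguments": {
  "commands": "0 0 0 0 0 -0.15; 0 0 0 0 0 -0.3; 0 0 0 0 0 -0.45; 0 0 0 0 0 -0.6; 0 0 0 0 0 -0.75;  0 0 0 0 0 -0.9; 0 0 0 0 0 -1.05; 0 0 0 0 0 -1.2; 0 0 0 0 0 -1.35; 0 0 0 0 0 -1.5; 0 0 0 0 0 -1.5"
}}

```text
time: 46.92
eef_pos: [0.4818, -0.1205, 0.0788]
tcp_rot: [0.788, 0.615, 0.002, 0.0]
contact_force: [1.5, 5.3, 5.4]
opening: 0.178
```

```bash
python3 - <<'E'
from h import *
s=st(); print(s['wrist_torque']); needle(snap('top','t26'))
E
```

```text
t 46.92 p [ 0.4818 -0.1205  0.0788] jaw -14.0 F [1.5 5.3 5.4] op 0.178 q6 -0.21
[ 7.46382072e-01  2.29418263e-04 -2.33765434e-01]
needle 3.061 centre [ 0.4836 -0.2768] r 0.0266 contrast 84.4
```

{"name": "jog_arm", "arguments": {
  "commands": "0 0 0 0 0 -0.15; 0 0 0 0 0 -0.3; 0 0 0 0 0 -0.5; 0 0 0 0 0 -0.5"
}}

```text
time: 47.48
eef_pos: [0.482, -0.1206, 0.0788]
tcp_rot: [0.916, 0.402, 0.002, 0.0]
contact_force: [1.8, 5.8, 5.8]
opening: 0.176
```

```bash
python3 - <<'E'
from h import *
s=st(); print(s['wrist_torque']); needle(snap('top','t27'))
E
```

```text
t 47.48 p [ 0.482  -0.1206  0.0788] jaw -42.6 F [1.8 5.8 5.8] op 0.176 q6 0.29
[ 0.76680277 -0.15375676 -0.08941889]
needle 3.759 centre [ 0.4836 -0.2766] r 0.0264 contrast 87.3
```

{"name": "jog_arm", "arguments": {
  "commands": "0 0 0 0 0 -0.15; 0 0 0 0 0 -0.3; 0 0 0 0 0 -0.5; 0 0 0 0 0 -0.5"
}}

```text
time: 48.02
eef_pos: [0.4822, -0.1209, 0.0788]
tcp_rot: [0.987, 0.163, 0.002, -0.0]
contact_force: [3.2, 4.8, 5.4]
opening: 0.175
```

```bash
python3 - <<'E'
from h import *
s=st(); print(s['wrist_torque']); needle(snap('top','t28'))
E
```

```text
t 48.02 p [ 0.4822 -0.1209  0.0788] jaw -71.2 F [3.2 4.8 5.4] op 0.175 q6 0.79
[ 0.81202495 -0.33414633 -0.06333388]
needle 4.167 centre [ 0.4839 -0.2767] r 0.0264 contrast 86.2
```

{"name": "jog_arm", "arguments": {
  "commands": "0 0 0 0 0 -0.15; 0 0 0 0 0 -0.3; 0 0 0 0 0 -0.5; 0 0 0 0 0 -0.5"
}}

```text
time: 48.58
eef_pos: [0.4822, -0.1212, 0.0788]
tcp_rot: [0.996, -0.085, 0.002, -0.0]
contact_force: [3.5, 4.2, 6.2]
opening: 0.173
```

```bash
python3 - <<'E'
from h import *
s=st(); print(s['wrist_torque']); needle(snap('top','t29'))
E
```

```text
t 48.58 p [ 0.4822 -0.1212  0.0788] jaw -99.8 F [3.5 4.2 6.2] op 0.173 q6 1.29
[ 0.73371456 -0.33055819  0.02252294]
needle 4.148 centre [ 0.4836 -0.2766] r 0.0263 contrast 85.5
```

{"name": "jog_arm", "arguments": {
  "commands": "0 0 0 0 0 -0.15; 0 0 0 0 0 -0.3; 0 0 0 0 0 -0.5; 0 0 0 0 0 -0.5"
}}

```text
time: 49.12
eef_pos: [0.4821, -0.1215, 0.0788]
tcp_rot: [0.944, -0.329, 0.002, -0.001]
contact_force: [3.7, 3.7, 4.6]
opening: 0.174
```

```bash
python3 - <<'E'
from h import *
s=st(); print(s['wrist_torque']); needle(snap('top','t30'))
E
```

```text
t 49.12 p [ 0.4821 -0.1215  0.0788] jaw -128.4 F [3.7 3.7 4.6] op 0.174 q6 1.79
[ 0.64928872 -0.29261265 -0.00385802]
needle 3.791 centre [ 0.4834 -0.2771] r 0.0266 contrast 83.8
```

{"name": "jog_arm", "arguments": {
  "commands": "0 0 0 0 0 -0.15; 0 0 0 0 0 -0.3; 0 0 0 0 0 -0.5; 0 0 0 0 0 -0.5"
}}

```text
time: 49.68
eef_pos: [0.4819, -0.1216, 0.0788]
tcp_rot: [0.834, -0.552, 0.002, -0.001]
contact_force: [1.9, 3.7, 5.5]
opening: 0.176
```

```bash
python3 - <<'E'
from h import *
from scipy.optimize import least_squares
s=st(); n=needle(snap('top','t31'))
J=np.array([114.9,71.9,-14,-42.6,-71.2,-99.8]); N=np.array([1.05,1.061,3.061,3.759,4.167,4.148])
np.save('jn.npy',[J,N])
E
```

```text
t 49.67 p [ 0.4819 -0.1216  0.0788] jaw -157.1 F [1.9 3.7 5.5] op 0.176 q6 2.29
needle 3.038 centre [ 0.4834 -0.2781] r 0.0275 contrast 83.4
```

```bash
sed -e 's/def needle(d,save=None):/def needle2(d,C):/' -e 's/for it in range(3):/for it in range(0):/' h.py | awk '/def needle2/{f=1} f' | sed -e 's/c=np.array(\[.4827,-.2775\])/c=np.array(C);r=0/' > h2.py
sed -i '1i from h import *' h2.py
python3 - <<'E'
from h2 import *
d=vision.read_camera('top')
from scipy.optimize import curve_fit
J=np.radians([114.9,71.9,-14,-42.6,-71.2,-99.8,-128.4,-157.1])
import io,contextlib
for C in ([.4836,-.2767],[.4834,-.277],[.484,-.2765]):
    N=[]
    with contextlib.redirect_stdout(io.StringIO()):
        for k in range(24,32):
            e=dict(d); e['frame']=cv2.imread(f'pics/t{k}.png')[:,:,::-1]; N.append(needle2(e,C))
    N=np.array(N)
    f=lambda j,a,b,p:a+b*np.cos(j-p)
    for sl in (slice(0,8),slice(2,8)):
        p,_=curve_fit(f,J[sl],N[sl],[2.6,1.7,-1.5]); print(C,np.round(N,3),p[:2],np.degrees(p[2]),'res',np.round(N[sl]-f(J[sl],*p),3))
E
```

```text
[0.4836, -0.2767] [1.048 1.067 3.057 3.76  4.15  4.156 3.783 3.061] [2.56702539 1.63015027] -85.77869104884341 res [ 0.006  0.008 -0.02   0.004  0.006  0.008  0.016 -0.028]
[0.4836, -0.2767] [1.048 1.067 3.057 3.76  4.15  4.156 3.783 3.061] [2.53048127 1.68104189] -85.77985604779751 res [ 0.001  0.004 -0.007 -0.005  0.015 -0.008]
[0.4834, -0.277] [1.037 1.054 3.035 3.763 4.168 4.172 3.783 3.039] [2.55977428 1.64197655] -85.76417969317629 res [ 0.014  0.013 -0.039  0.005  0.019  0.019  0.015 -0.046]
[0.4834, -0.277] [1.037 1.054 3.035 3.763 4.168 4.172 3.783 3.039] [2.48934574 1.74005748] -85.75097900535927 res [ 0.     0.004 -0.006 -0.006  0.014 -0.007]
[0.484, -0.2765] [1.04  1.058 3.096 3.783 4.154 4.157 3.805 3.1  ] [2.57782346 1.64117988] -85.77220568192736 res [-0.003 -0.002  0.005  0.008 -0.013 -0.013  0.02  -0.003]
[0.484, -0.2765] [1.04  1.058 3.096 3.783 4.154 4.157 3.805 3.1  ] [2.58876598 1.6259407 ] -85.77821345938466 res [-0.001  0.008 -0.009 -0.009  0.02  -0.009]
```

The fitted high spot is at jaw angle −85.8°, and the symmetric pairs agree within 1°. I'll turn back past it, then approach it in the scanning direction.

{"name": "jog_arm", "arguments": {
  "commands": "0 0 0 0 0 0.17; 0 0 0 0 0 0.34; 0 0 0 0 0 0.51; 0 0 0 0 0 0.68; 0 0 0 0 0 0.85; 0 0 0 0 0 1.02; 0 0 0 0 0 1.19; 0 0 0 0 0 1.36; 0 0 0 0 0 1.5; 0 0 0 0 0 1.5; 0 0 0 0 0 1.4; 0 0 0 0 0 1.3; 0 0 0 0 0 1.246; 0 0 0 0 0 1.246; 0 0 0 0 0 1.246"
}}

```text
time: 51.65
eef_pos: [0.4823, -0.121, 0.0788]
tcp_rot: [0.999, 0.038, 0.002, -0.0]
contact_force: [3.0, 4.1, 5.9]
opening: 0.174
```

```bash
python3 - <<'E'
from h2 import *
s=st(); print(s['wrist_torque']); needle2(snap('top','t32'),[.4836,-.2767])
E
```

```text
t 51.65 p [ 0.4823 -0.121   0.0788] jaw -85.6 F [3.  4.1 5.9] op 0.174 q6 1.04
[ 0.82007916 -0.34261921 -0.11578916]
needle 4.217 centre [ 0.4836 -0.2767] r 0 contrast 88.5
```

{"name": "jog_arm", "arguments": {
  "commands": "0 0 0 0 0 0; 0 0 0 0 0 0; 0 0 0 0 0 0; 0 0 0.04 0 0 0; 0 0 0.09 0 0 0; 0 0 0.14 0 0 0; 0.02 0.22 0.16 0 0 0; 0.02 0.22 0.16 0 0 0; 0.02 0.22 0.16 0 0 0; 0.02 0.22 0.16 0 0 0; 0.02 0.22 0.16 0 0 0; 0.02 0.22 0.16 0 0 0",
  "gripper": 45
}}

```text
time: 53.2
eef_pos: [0.5003, 0.0981, 0.237]
tcp_rot: [0.999, 0.037, -0.0, 0.0]
contact_force: [0.3, -0.8, 0.7]
opening: 0.452
```

```bash
python3 - <<'E'
from h2 import *
st(); d=snap('top','t33'); needle2(d,[.4836,-.2767]); discs(d); W=cloud(d)
q=W[225:365,290:420].reshape(-1,3)
p=q[(q[:,2]>.112)&(q[:,2]<.122)]; print('grip',cv2.minAreaRect(p[:,:2].astype(np.float32)),len(p))
q=W[275:320,410:530].reshape(-1,3); p=q[(q[:,2]>.092)&(q[:,2]<.105)]; print('block',p.mean(0))
d=snap('side','s33')
E
```

```text
t 53.2 p [0.5003 0.0981 0.237 ] jaw -85.8 F [ 0.3 -0.8  0.7] op 0.452 q6 1.49
needle 4.217 centre [ 0.4836 -0.2767] r 0 contrast 85.7
disc px [156.9 304.3] 586 z 0.019 [0.4609 0.2539]
disc px [189.1 310. ] 267 z 0.019 [0.451  0.1925]
disc px [183.6 469.6] 37 z 0.595 [0.3222 0.0544]
grip ((0.4805726110935211, -0.12189085781574249), (0.04974641278386116, 0.015882467851042747), 5.114439010620117) 261
block [ 0.48318771 -0.33127668  0.09691329]
```

View pics/t33.png

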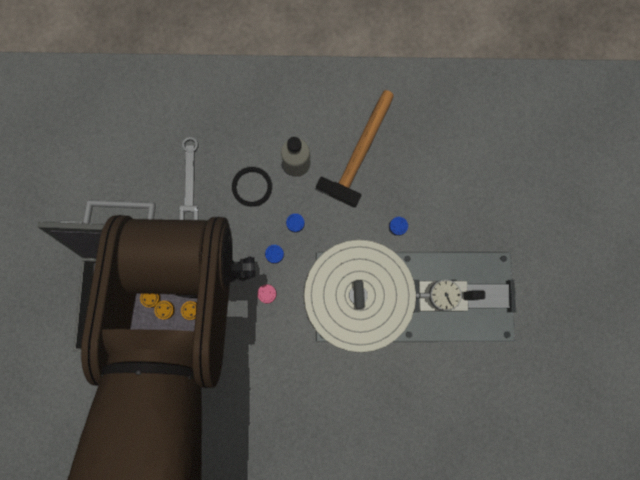

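View pics/s33.png

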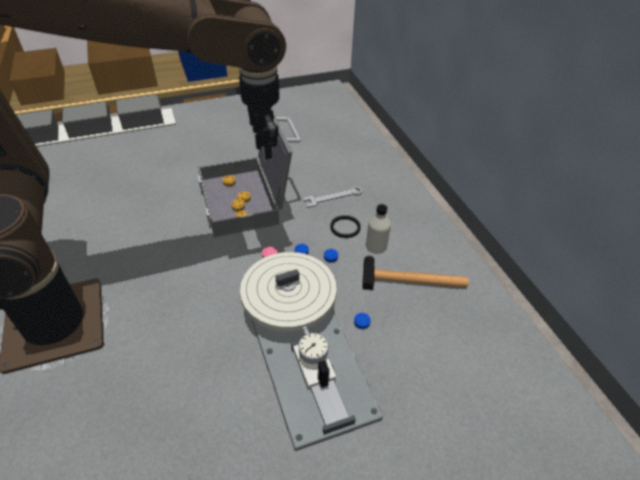

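```bash
python3 - <<'E'
from h import *
d=vision.read_camera('top')
def plate(f):
    ax=np.array([.4806,-.1218]); im=cv2.GaussianBlur(f.astype(np.float32).mean(2),(3,3),0); P=[]
    for a in np.arange(0,2*np.pi,.03):
        rs=np.arange(.088,.112,.0005); uv=np.array([proj(d,[ax[0]+r*np.cos(a),ax[1]+r*np.sin(a),.082]) for r in rs],np.float32)
        g=np.diff(cv2.remap(im,uv[:,:1],uv[:,1:],cv2.INTER_LINEAR)[:,0]); g[g>0]=0; i=g.argmin()
        if g[i]<-3:
            lo=max(0,i-5); w=-g[lo:i+6]; r=(w*(rs[lo:lo+len(w)]+.00025)).sum()/w.sum(); P.append(ax+r*np.array([np.cos(a),np.sin(a)]))
    P=np.array(P)
    for _ in range(8):
        A=np.c_[2*P,np.ones(len(P))]; s=np.linalg.lstsq(A,(P**2).sum(1),rcond=None)[0]; r=np.sqrt(s[2]+s[0]**2+s[1]**2); e=np.hypot(*(P-s[:2]).T)-r; P=P[abs(e)<max(.001,1.5*e.std())]
    return s[:2]
c1=plate(cv2.imread('pics/t23.png')[:,:,::-1]); c2=plate(cv2.imread('pics/t33.png')[:,:,::-1])
t=np.radians(-200.6); R=np.array([[np.cos(t),-np.sin(t)],[np.sin(t),np.cos(t)]])
a=np.linalg.solve(np.eye(2)-R,c2-R@c1); o=c2-a; print(c1,c2,'axis',a,'off',o*1000,np.degrees(np.arctan2(o[1],o[0])))
E
```

```text
[ 0.48012491 -0.11811006] [ 0.48144328 -0.12490583] axis [ 0.48140159 -0.12138815] off [ 0.04168269 -3.51767854] -89.32110606863944
```

```bash
python3 - <<'E'
from h import *
d=snap('side','s34'); cv2.imwrite('pics/c20.png',cv2.resize(d['frame'][80:250,170:330,::-1],None,fx=3.5,fy=3.5,interpolation=cv2.INTER_CUBIC))
discs(d)
E
```

```text
disc px [421.1 277.9] 839 z 0.022 [ 0.7897 -0.1491]
```

View pics/c20.png

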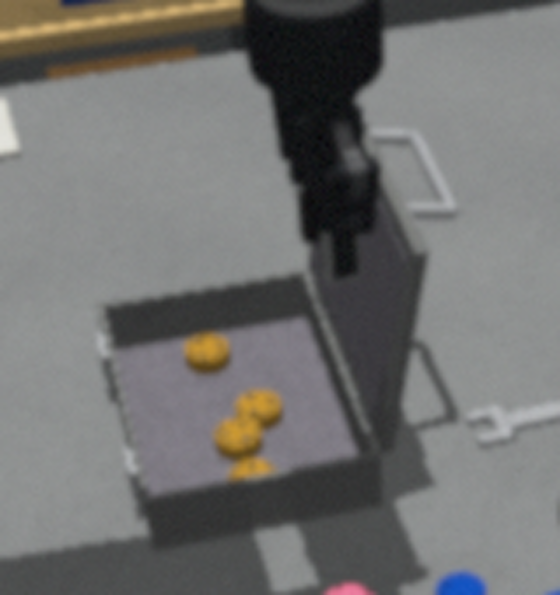

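The case holds four discs, all flat. The lid is fully back, and the gripper hangs free of everything. I'm handing in.

```bash
python3 -c "
from plant import ctrl
print(ctrl.sign_off())"
```

```text
the job is handed in; nothing more can be done
None
```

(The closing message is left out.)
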